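# Find and mark the balance point of a shaker beam

### The arm

A 6-joint arm with a two-finger parallel gripper is mounted at the origin on a cart in front of the work surface, level with it; the furniture and walls round the work are solid. World frame = base frame: x ahead of the robot, y to its left, z up, the work surface at z = 0. Lengths are in m, angles in rad, forces in N, time in s.
With the tool pointing down it reaches from about 0.4 to 0.825 m from the base axis. Payload 7 kg.
Tool frame: the origin (TCP) lies at the very end of the fingers, on their centre line; the grasp point (between the pads) lies 19 mm behind it (r.tcp_to_grasp is the y of the grasp point in the tool frame, in m); y points along the fingers, x is the direction in which the jaws open and shut, and the axes are right-handed (so a half turn about y gives the same grasp; the last joint's range is limited). The gripper opens to 88 mm and grips with 3 to 60 N. Pads are 19 mm wide; open, the fingers measure 130 mm over their backs; the gripper's body (78 mm by 193 mm) begins 47 mm behind the grasp point.
Start: joints at [1.469, 0.359, 0.012, 0, -1.224, -0.288], TCP at [0.257, 0.624, 0.227] pointing down, gripper open.
Joint ranges: [-3.07, 3.07], [-1.43, 2.12], [-1.02, 1.25], [-3.03, 1.67], [-3.05, -0], [-3.03, 3.03]. Speed limits (rad/s): [2.39, 2.39, 3.01, 3.14, 3.14, 3.14].

### API

Orientations are given as a 3x3 rotation matrix whose columns are the frame's x, y, z axes.
In Python, from plant import r gives the robot as it stands.
- The arm moves only by the tool servo_tool, never from a script. Its argument "steps" is a list that holds one entry, the list of rows, each a list of 6 numbers: the shift along the world's x, y, z in mm, then the turn, a rotation vector about the world's x, y, z in degrees. In form: [[[x, y, z, ax, ay, az], ...]]. A call has 1 to 8 rows; each row is the pose to reach, as a shift and turn from the pose commanded when the call began; what a row does not reach only later rows make up. A row lasts 1/10 s, in which the tool goes at most 50 mm and 8.59 degrees, less where a joint would pass 70% of its speed; a pose out of reach is approached as far as the arm can. A call with a gripper value outside its range is refused whole. "gripper" is the opening, from 0 (shut) to 1 (fully open), set as the call begins (left out, the last holds). The fingers move at their own pace and stop on an object; "force" is the grip in N (left out, the last holds). Time passes only in rows, so rows that repeat a pose let the fingers close. It gives the time, the measured TCP pose, the force and the opening at its end, in the units of the state.
- r.observe(): the state, without advancing time (a new reading comes with each control period).
- r.capture(name): name is "side" or "top"; returns a dict with "frame" (400x640x3 uint8, red, green, blue), "z_map" (400x640 float32, m along the optical axis (not along the pixel's ray), 0 where there is no reading), "fx", "fy", "cx", "cy" (pixels), "R" (3x3) and "t" (3): a world point X has camera coordinates R X + t. Camera axes: x right, y down, z forward; pixel columns grow to the right and rows downward; lengths in m; the calibration is good to about 2 mm. A picture is of the moment at which its call begins.
- r.close_job(): hands the job in, once; it reports no verdict.
The state is a dict: "t": time; "joints": joint angles; "dq": joint speeds; "joint_efforts": joint torques, N m; "position": TCP position; "tcp_rot": TCP orientation; "force": force on the tool from outside, world axes, zero at the start; "wrist_torque": the same for the moment, N m; "finger_gap": opening from 0.0 (shut) to 1.0 (fully open).
Only numpy, scipy, OpenCV 4.12 (cv2) and the standard library are available. Lean on these libraries where they do the work, as an engineer would, in place of code of your own. Each camera call takes 0.05 s, during which the arm holds its last target.

### The job

Find the balance point of the aluminium shaker beam: push it bit by bit along its stand, over the steel edge, until it just tips by itself onto the rubber rest, and no further; do not lift it off the stand. Then set the orange marking clip astride the beam directly above the steel edge, and leave the beam tipped with the clip seated on it. Leave the marker pen, the pipette tip boxes and the sample tubes alone.

Things in the scene. Friction and masses are not known exactly. Their poses are not given: they have to be found in the camera images.
- stand: Fixed balancing stand. Origin at table level under the steel edge; +x is the direction to push the beam, z up. Grey deck 70 mm wide, top 50 mm above the table, x = -200 to 0; dark base plate 90 mm wide, 8 mm thick, x = -200 to +130. Two black guide strips on the deck, 10 mm high, 10 mm thick, inner faces 33 mm apart, x = -75 to -27 mm, keep the beam straight.
- fulcrum (a point): The fulcrum: middle of the top line of the rounded steel edge (radius 5 mm) that ends the deck, level with the deck's top, 50 mm above the table. Axes as stand; the edge runs along y.
- bar: The long part, a loose shaker beam: straight aluminium bar 200 x 30 x 18 mm with blue end caps, 0.4 kg. Origin in the middle of its underside, x along it, z up. A sealed weight puts its balance point up to 22 mm to either side of the middle; this cannot be seen. It starts flat on the deck between the guide strips, 20 to 45 mm of it past the edge; 2 to 5 N at its rear end slide it.
- bar_mid (a point): Centre of the shaker beam, 9 mm above its underside; axes as bar. When the balance point passes the edge the front drops onto the rubber rest (tilt about 0.13 rad, rear end up 10 to 16 mm) and it stays so, but can still be pushed too far. A finger pressed on the rear end holds that end down by friction: back it off to see whether the beam has tipped.
- catch: The fixed rest on the stand: a low grey wall with a rounded black rubber crest across the stand at x = +60 mm, crest 42 mm above the table (8 mm below the fulcrum). Origin at its foot.
- clip: Loose orange marking clip, 22 g, standing on two legs. Origin under its centre at the feet, x along the beam when astride it, y across, z up; same after a half turn. Saddle 22 mm (x) by 46 mm (y), 5 mm thick, underside 13 mm above the feet; legs 38 mm apart inside: 4 mm to spare each side of the beam. Fin on top 12 mm thick in y, 22 mm wide in x, 18 to 62 mm above the feet.
- clip_grip (a point): On the fin of the clip, 47 mm above the feet (15 mm below its top): where to grip it, closing along the clip's y. Axes as clip.
- clip_mark (a point): Point on the clip's centre line 5 mm below its feet; it lies on the beam's underside when the clip is seated, so directly on the fulcrum when the clip is right above the edge. Axes as clip.
- marker: Bystander: red and white marker pen, 135 mm long, lying behind the work. Origin under its middle.
- tip_box: Bystander: pipette tip box, violet base and clear wire-edged lid, 92 x 122 x 78 mm high. Origin under its middle.
- loose_tube: Bystander: capped sample tube, yellow cap, 63 mm long, lying. Origin under its middle.
Mind the look-alikes: they are no part of the job. Of the things that look like the clip, the smaller one is meant.

How it is judged:
By the outcome, as a careful person would: the job done as asked, in the order asked, and still so for the second after the job is handed in, with the robot touching nothing.
It also fails if it takes over 72 s, if anything falls off the work surface, if the arm or the gripper's body presses on something with over 40 N, if the wrist force passes 120 N, or if a joint passes its speed limit or range.

## Working session

There is one attempt and no reset: what is moved stays moved. The work goes in short steps, Python scripts to look and compute and a tool call to move; the robot and the scene stay as the last step left them, time stands still between calls to the robot, and variables do not carry over. Pictures are saved under pics/ and viewed, and the job is handed in when it is done.

Besides the shell and the picture viewer there is one more tool, called after ">>>" as name(argument=value, ...) on one line, values as JSON. servo_tool: Moves the arm, as the interface text tells. Its arguments: {"type":"object","properties":{"steps":{"type":"array"},"gripper":{"type":"number"},"force":{"type":"number"}},"required":["steps"]}

```bash
ls; mkdir -p pics; cat > h.py <<'E'
import numpy as np, cv2
from plant import r
def cap(n,fn=None):
    c=r.capture(n)
    if fn: cv2.imwrite('pics/'+fn,c['frame'][:,:,::-1])
    return c
def w(c,u,v,z=None):
    d=c['z_map'][v,u] if z is None else z
    p=np.array([(u-c['cx'])/c['fx']*d,(v-c['cy'])/c['fy']*d,d])
    return c['R'].T@(p-c['t'])
def cloud(c):
    v,u=np.mgrid[:400,:640]; d=c['z_map']
    p=np.stack([(u-c['cx'])/c['fx']*d,(v-c['cy'])/c['fy']*d,d],-1)
    P=(p-c['t'])@c['R']; P[d==0]=np.nan
    return P
def ray(c,u,v,h):
    o=-c['R'].T@c['t']; d=c['R'].T@np.array([(u-c['cx'])/c['fx'],(v-c['cy'])/c['fy'],1])
    return o+d*(h-o[2])/d[2]
E
python3 - <<'E'
from h import *
np.set_printoptions(precision=4,suppress=True)
for n in('side','top'):
    c=cap(n,n+'0.png'); print(n,c['fx'],c['cx'],c['cy'],-c['R'].T@c['t']);print(c['R'])
s=r.observe();print(s); print(r.tcp_to_grasp)
E
```

```text
pics
side 421.88630308008476 312.3579125057492 204.62577279308428 [ 0.4137 -1.013   0.6617]
[[ 0.9817 -0.1895 -0.017 ]
 [-0.1088 -0.4862 -0.867 ]
 [ 0.1561  0.853  -0.498 ]]
top 424.9499602007301 325.6957698842907 202.33807515207724 [0.3273 0.0049 1.4333]
[[-0.0495 -0.9988 -0.0039]
 [-0.9786  0.0493 -0.1997]
 [ 0.1996 -0.0061 -0.9798]]
{'t': 0.1, 'joints': array([ 1.4691,  0.3593,  0.0112, -0.0003, -1.2241, -0.2881]), 'dq': array([ 0.0001, -0.0013,  0.0031,  0.0016, -0.0005,  0.0003]), 'joint_efforts': array([ -0.0019, -58.4167,  29.3749,   7.0156,   0.0101,  -0.0001]), 'position': array([0.2564, 0.624 , 0.2257]), 'tcp_rot': array([[-0.3801, -0.0004,  0.925 ],
       [-0.9249, -0.0014, -0.3801],
       [ 0.0015, -1.    ,  0.0002]]), 'force': array([ 0.2355, -0.4046, -0.3173]), 'wrist_torque': array([ 0.0068, -0.0396,  0.0152]), 'finger_gap': 0.9954995341299749}
-0.0188
```

View pics/side0.png

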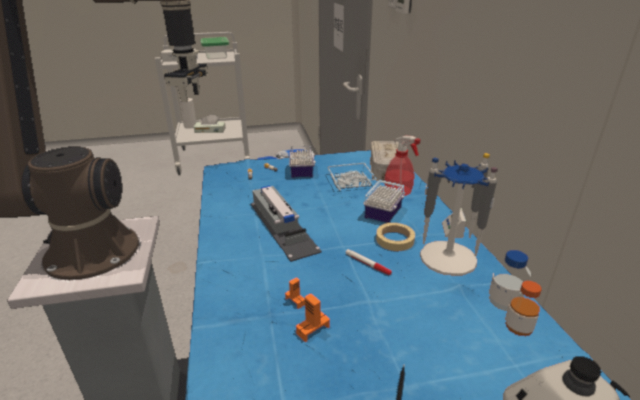

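View pics/top0.png

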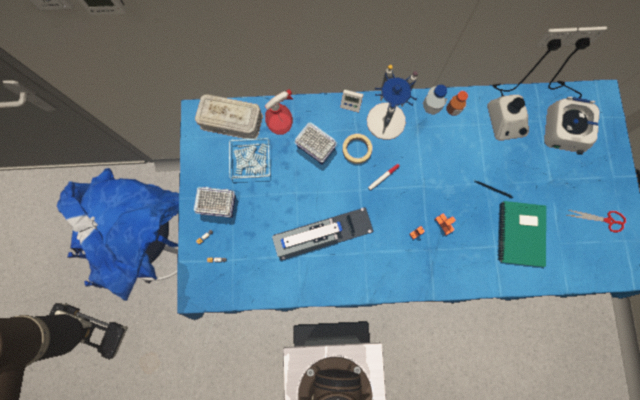

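Clip candidates: the small orange block at side (295,292) / top (417,232), and the large one at side (313,317) / top (446,223). The description says to take the smaller one. I'll check that with close crops.

```bash
python3 - <<'E'
from h import *
np.set_printoptions(precision=4,suppress=True)
S=cv2.imread('pics/side0.png');T=cv2.imread('pics/top0.png')
a=cv2.resize(S[170:350,230:390],None,fx=3.5,fy=3.3,interpolation=cv2.INTER_CUBIC)
b=cv2.resize(T[190:280,260:470],None,fx=3.8,fy=3.8,interpolation=cv2.INTER_CUBIC)
cv2.imwrite('pics/cs.png',a);cv2.imwrite('pics/ct.png',b)
for n in('side','top'):
    c=cap(n);P=cloud(c);h=cv2.cvtColor(c['frame'],cv2.COLOR_RGB2HSV)
    m=((h[...,0]>3)&(h[...,0]<16)&(h[...,1]>170)&(h[...,2]>110)).astype(np.uint8)
    k,L,st,ce=cv2.connectedComponentsWithStats(m)
    for i in range(1,k):
        if st[i,4]>25:
            q=P[L==i]; print(n,st[i],ce[i],np.nanmin(q,0),np.nanmax(q,0))
E
```

```text
side [286 279  43  62 802] [307.3067 312.1334] [ 0.4813 -0.4247  0.0033] [ 0.5548 -0.287   0.0917]
side [522 281  19  13 176] [531.1761 287.2159] [ 0.9206 -0.4927  0.1079] [ 0.9534 -0.4607  0.1162]
side [512 298  26  18 346] [524.6676 306.6185] [ 0.9127 -0.5005  0.0586] [ 0.9617 -0.4512  0.0646]
top [458  92   9   9  57] [462.0702  95.6842] [ 0.9226 -0.4897  0.1037] [ 0.9494 -0.4629  0.1218]
top [451  97  13  11  63] [456.5397 102.9206] [ 0.9183 -0.4951  0.0541] [ 0.9575 -0.4534  0.0958]
top [437 215  17  11  74] [444.8514 219.9865] [ 0.5109 -0.4115  0.0182] [ 0.551  -0.3728  0.0944]
```

View pics/cs.png

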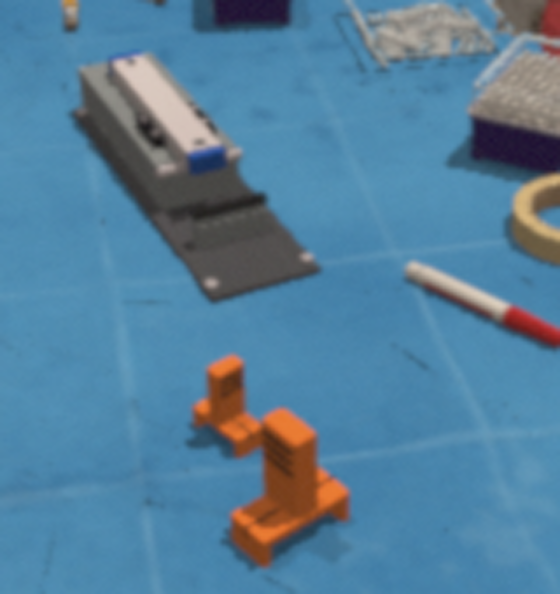

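View pics/ct.png

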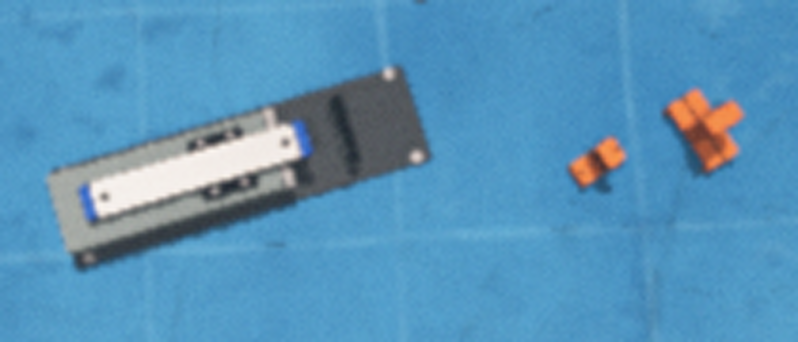

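The close crop shows the small clip at side (293,290) / top (417,232), with the fin on a saddle and much smaller than the look-alike; that's the one I'll use. Next I'll measure the stand, beam and clip.

```bash
python3 - <<'E'
from h import *
np.set_printoptions(precision=4,suppress=True)
def rect(Q,n):
    (c,(a,b),ang)=cv2.minAreaRect(Q[:,:2].astype(np.float32)*1000)
    print(n,len(Q),'c',np.round(c,1),'size',round(a,1),round(b,1),'ang',round(ang,2),'zmed',np.median(Q[:,2]))
for n in('side','top'):
    c=cap(n);P=cloud(c);f=c['frame'];h=cv2.cvtColor(f,cv2.COLOR_RGB2HSV)
    x,y,z=P[...,0],P[...,1],P[...,2]
    roi=(x>.35)&(x<.7)&(y>-.25)&(y<.3)
    blue=(h[...,0]>95)&(h[...,0]<125)&(h[...,1]>120)
    print(n,'table z',np.nanmedian(z[roi&blue]))
    for nm,lo,hi in(('plate',.004,.02),('deck',.045,.055),('bar',.0635,.075)):
        m=(roi&(z>lo)&(z<hi)&(~blue if nm!='bar' else True)).astype(np.uint8)
        k,L,st,ce=cv2.connectedComponentsWithStats(m)
        for i in range(1,k):
            if st[i,4]>100: rect(P[L==i],nm+str(st[i,:2]+st[i,2:4]//2))
    m=((h[...,0]>2)&(h[...,0]<18)&(h[...,1]>130)&roi|False)
    m=(h[...,0]>2)&(h[...,0]<18)&(h[...,1]>130)&(x>.4)&(x<.52)&(y>-.35)&(y<-.2)
    q=P[m]; print('clip',len(q)); print(q[np.argsort(q[:,2])][::max(1,len(q)//30)])
E
```

```text
side table z 0.0028540604730498934
plate[286 231] 1083 c [514.   10.8] size 92.4 330.0 ang 14.09 zmed 0.009245695436751635
plate[358 257] 147 c [ 681.2 -184.4] size 15.7 75.9 ang 36.67 zmed 0.013359933091486951
deck[269 206] 277 c [476.6  57.4] size 23.8 225.2 ang 13.57 zmed 0.051260059821240954
bar[278 202] 401 c [503.1  50.4] size 31.5 200.5 ang 13.72 zmed 0.0688770698018601
clip 282
[[ 0.4863 -0.286   0.0024]
 [ 0.5104 -0.3215  0.0061]
 [ 0.4837 -0.2907  0.0101]
 [ 0.518  -0.3175  0.0128]
 [ 0.5079 -0.3245  0.0152]
 [ 0.4891 -0.3026  0.0166]
 [ 0.5055 -0.3262  0.0172]
 [ 0.486  -0.2932  0.0177]
 [ 0.4869 -0.287   0.0181]
 [ 0.4863 -0.2907  0.0185]
 [ 0.5101 -0.3257  0.0188]
 [ 0.504  -0.3087  0.0192]
 [ 0.5115 -0.3174  0.0198]
 [ 0.4818 -0.2917  0.0202]
 [ 0.495  -0.309   0.0212]
 [ 0.4982 -0.3179  0.0227]
 [ 0.5023 -0.3067  0.0265]
 [ 0.4929 -0.3106  0.0288]
 [ 0.4973 -0.3113  0.0315]
 [ 0.5075 -0.304   0.0348]
 [ 0.5001 -0.3091  0.0377]
 [ 0.4976 -0.3117  0.0404]
 [ 0.4895 -0.3081  0.0445]
 [ 0.4984 -0.3081  0.0457]
 [ 0.501  -0.3065  0.0495]
 [ 0.501  -0.3068  0.0526]
 [ 0.4937
[... 695 characters left out ...]
 0.4862 -0.2932  0.0172]
 [ 0.4827 -0.2961  0.0174]
 [ 0.4932 -0.287   0.0175]
 [ 0.4893 -0.2966  0.0181]
 [ 0.5013 -0.3246  0.0182]
 [ 0.4932 -0.2835  0.0186]
 [ 0.4995 -0.2906  0.0193]
 [ 0.4861 -0.2893  0.0195]
 [ 0.5151 -0.3154  0.02  ]
 [ 0.4826 -0.2887  0.0212]
 [ 0.4989 -0.2932  0.0228]
 [ 0.4909 -0.301   0.03  ]
 [ 0.4969 -0.2969  0.0366]
 [ 0.4941 -0.299   0.0571]
 [ 0.5069 -0.3032  0.0581]
 [ 0.4936 -0.3052  0.0582]
 [ 0.4967 -0.3086  0.0588]
 [ 0.4998 -0.3086  0.0602]
 [ 0.4899 -0.3075  0.061 ]
 [ 0.4928 -0.3108  0.0621]
 [ 0.4966 -0.3014  0.0622]
 [ 0.5033 -0.2953  0.063 ]
 [ 0.4898 -0.3037  0.0634]
 [ 0.5029 -0.3016  0.0641]
 [ 0.5059 -0.305   0.0644]
 [ 0.4922 -0.3061  0.0685]]
```

```bash
python3 - <<'E'
from h import *
np.set_printoptions(precision=1,suppress=True)
for n in('side','top'):
    c=cap(n);P=cloud(c)*1000;f=c['frame'];h=cv2.cvtColor(f,cv2.COLOR_RGB2HSV)
    x,y,z=P[...,0],P[...,1],P[...,2]
    m=(h[...,0]>2)&(h[...,0]<18)&(h[...,1]>130)&(x>400)&(x<600)&(y>-460)&(y<-200)
    for nm,mm in(('small',m&((y>-318)|(x<490)|((y>-335)&(z<40)&(x<519)))&(y>-335)),('big',m&(y<-345))):
        for lo,hi in((8,26),(26,52),(52,75),(75,120)):
            q=P[mm&(z>lo)&(z<hi)]
            if len(q)<5: continue
            R=cv2.minAreaRect(q[:,:2].astype(np.float32))
            print(n,nm,lo,hi,len(q),'mean',q.mean(0),'rect',np.round(R[0],1),np.round(R[1],1),round(R[2],1),'zmax',np.percentile(q[:,2],95))
# stand lines: guides/deck edges via side camera: bar top edges fit
    m=(z>63.5)&(z<75)&(x>350)&(x<700)&(y>-250)&(y<300)
    q=P[m];q=q[:,:2]-q[:,:2].mean(0); w=np.linalg.svd(q,full_matrices=0)[2][0]; print(n,'bar axis ang',np.degrees(np.arctan2(w[1],w[0])))
E
```

```text
side small 8 26 133 mean [ 501.2 -311.6   18.1] rect [ 499.2 -304.8] [20.8 47. ] 30.9 zmax 24.65394751737073
side small 26 52 78 mean [ 497.8 -308.3   39.1] rect [ 498.8 -307.7] [19.   9.4] 6.9 zmax 51.07410158514839
side small 52 75 58 mean [ 499.  -306.4   59.8] rect [ 499.  -305.2] [18.6 11.6] 28.0 zmax 64.06135457297258
side big 8 26 167 mean [ 515.1 -407.2   21.1] rect [ 522.1 -397.7] [65.2 31.4] 28.3 zmax 25.829952028215544
side big 26 52 267 mean [ 519.5 -403.2   33.1] rect [ 522.5 -398.3] [64.1 29.1] 28.5 zmax 49.20175188583109
side big 52 75 128 mean [ 521.6 -404.6   63.7] rect [ 518.9 -402.6] [13.8 32.7] 55.6 zmax 74.42629555253602
side big 75 120 152 mean [ 521.4 -400.4   85.7] rect [ 522.2 -397. ] [17.5 31.1] 29.1 zmax 90.53989447455541
side bar axis ang -75.95629018670607
top small 8 26 41 mean [ 495.  -298.    18.1] rect [ 497.9 -304. ] [19.2 44.5] 28.7 zmax 22.23120468699309
top small 52 75 25 mean [ 498.6 -303.3   61.2] rect [ 499.  -303.7] [19.7 12.1] 28.9 zmax 66.25721271165504
top big 8 26 64 mean [ 520.9 -398.2   23.3] rect [ 521.9 -397.2] [62.  30.3] 29.5 zmax 25.552064192437683
top big 26 52 64 mean [ 522.5 -392.2   30. ] rect [ 520.9 -395.8] [63.  28.5] 27.2 zmax 43.49980388111416
top big 52 75 12 mean [ 514.7 -383.7   63.5] rect [ 514.7 -383.8] [17.   4.5] 25.3 zmax 73.51076388868965
top big 75 120 55 mean [ 520.4 -394.4   86.6] rect [ 522.1 -396.4] [16.8 32.2] 35.0 zmax 91.70289391542683
top bar axis ang -76.07023622171424
```

>>> servo_tool(steps=[[[20,-42,0,0,0,-5],[45,-90,0,0,0,-12],[70,-140,0,0,0,-19],[92,-188,0,0,0,-26],[114,-235,0,0,0,-33],[136,-280,0,0,0,-40],[158,-328,0,0,0,-47],[178,-372,0,0,0,-53.7]]], gripper=0)

```text
t: 1.2
position: [0.4283, 0.265, 0.227]
tcp_rot: [[-0.972, 0.001, 0.237], [-0.237, 0.001, -0.972], [-0.001, -1.0, -0.001]]
force: [1.2, 0.4, -0.1]
finger_gap: 0.332
```

>>> servo_tool(steps=[[[19,-40,0,0,0,0],[37,-80,-10,0,0,0],[37,-80,-50,0,0,0],[37,-80,-90,0,0,0],[37,-80,-110,0,0,0],[37,-80,-110,0,0,0]]], gripper=0)

```text
t: 1.8
position: [0.4633, 0.1853, 0.114]
tcp_rot: [[-0.971, -0.004, 0.24], [-0.24, -0.003, -0.971], [0.005, -1.0, 0.002]]
force: [-0.5, 0.8, -0.0]
finger_gap: 0.006
```

```bash
python3 - <<'E'
from h import *
s=r.observe();print(s['t'],s['position'],s['force'],s['finger_gap'])
a=cap('side')['frame'][:,:,::-1];b=cap('top')['frame'][:,:,::-1]
A=cv2.resize(a[140:280,200:360],None,fx=2.4,fy=2.4);B=cv2.resize(b[170:290,240:400],None,fx=2.4,fy=2.8)
cv2.imwrite('pics/p1.png',np.hstack([A,B]))
E
```

```text
1.8 [0.46333254 0.18527658 0.1139785 ] [-0.48372454  0.82664898 -0.04438333] 0.0061544672127312
```

View pics/p1.png

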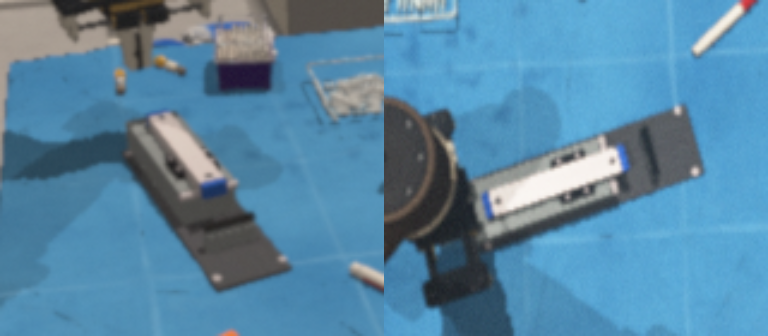

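The side view shows the fingers behind the beam's rear end, about (139,60) in the crop, with the beam still flat. Next: go down behind the rear end.

>>> servo_tool(steps=[[[9,-12,-20,0,0,0],[9,-12,-45,0,0,0],[9,-12,-56,0,0,0],[9,-12,-56,0,0,0],[9,-12,-56,0,0,0]]])

```text
t: 2.4
position: [0.4746, 0.1756, 0.0618]
tcp_rot: [[-0.97, 0.001, 0.242], [-0.242, 0.001, -0.97], [-0.001, -1.0, -0.0]]
force: [-0.6, -0.7, 0.1]
finger_gap: 0.006
```

>>> servo_tool(steps=[[[0,-9,-4,0,0,0],[1.5,-17,-4,0,0,0],[3,-22,-4,0,0,0],[5,-30,-4,0,0,0],[7,-38,-4,0,0,0],[9,-46,-4,0,0,0],[11,-54,-4,0,0,0],[12,-58,-4,0,0,0]]])

```text
t: 3.2
position: [0.4866, 0.1165, 0.057]
tcp_rot: [[-0.971, 0.001, 0.241], [-0.241, 0.001, -0.971], [-0.001, -1.0, -0.001]]
force: [0.3, 5.4, 3.7]
finger_gap: 0.005
```

```bash
cat > m.py <<'E'
from h import *
np.set_printoptions(precision=1,suppress=True)
F=np.array([521.4,-22.8]);d=np.array([.2419,-.9703]);e=np.array([.9703,.2419])
def bar(c,n):
    P=cloud(c)*1000; X=P[...,:2]-F; sx=X@d; sy=X@e; z=P[...,2]
    f=c['frame'].astype(int)
    h=cv2.cvtColor(c['frame'],cv2.COLOR_RGB2HSV)
    roi=(abs(sy)<25)&(sx>-230)&(sx<140)
    white=roi&(f.min(-1)>140)&(h[...,1]<60)&(z>52)&(z<90)&(abs(sy)<17)
    b=roi&(h[...,0]>105)&(h[...,0]<130)&(h[...,1]>140)&(z>35)&(z<95)
    q=np.c_[sx[white],z[white]]
    if len(q)>20:
        m=np.polyfit(q[:,0],q[:,1],1); print(n,'white n',len(q),'slope',round(m[0],4),'sx range',np.percentile(q[:,0],[1,50,99]),'sy',np.median(sy[white]))
    if b.sum():
        for nm,mm in(('front',b&(sx>-40)),('rear',b&(sx<-60))):
            if mm.sum(): print('  blue',nm,mm.sum(),'sx',np.percentile(sx[mm],[2,98]),'z',np.percentile(z[mm],[5,95]))
def st():
    s=r.observe();p=s['position']*1000;print('t',s['t'],'tcp sx,sy',np.array([(p[:2]-F)@d,(p[:2]-F)@e]),'z',p[2],'f along',s['force'][:2]@d,s['force'][2])
if __name__=='__main__':
    import sys
    st()
    for n in sys.argv[1:] or ['side']: bar(cap(n),n)
E
python3 m.py side top
```

```text
t 3.2 tcp sx,sy [-143.6   -0. ] z 56.97503439286261 f along -5.199455032366697 3.6569457104236434
side white n 321 slope -0.0003 sx range [-105.9  -18.5   55.4] sy 0.010933556463873196
  blue front 60 sx [62.1 69.8] z [54.6 69.6]
top white n 481 slope 0.0028 sx range [-101.9  -23.1   57.5] sy -0.5753590202623082
  blue front 17 sx [62.7 68.1] z [64.1 72.6]
```

>>> servo_tool(steps=[[[0.7,-3,0,0,0,0],[1.2,-5,0,0,0,0],[1.2,-5,0,0,0,0],[0,0,0,0,0,0],[-0.2,1,0,0,0,0],[-0.2,1,0,0,0,0],[-0.2,1,0,0,0,0]]])

```text
t: 4.0
position: [0.4854, 0.1177, 0.0564]
tcp_rot: [[-0.97, -0.0, 0.242], [-0.242, -0.0, -0.97], [0.001, -1.0, 0.0]]
force: [0.8, 1.0, 0.6]
finger_gap: 0.002
```

```bash
python3 m.py side top
```

```text
t 4.0 tcp sx,sy [-145.1   -0.9] z 56.39437199056296 f along -0.7637415578932641 0.5771461637910574
side white n 334 slope -0.0011 sx range [-105.4  -13.    61.1] sy -0.289183441228037
  blue front 65 sx [60.8 74.7] z [53.8 69.8]
top white n 497 slope 0.0027 sx range [-101.4  -19.8   63.4] sy -0.36977149085001354
  blue front 17 sx [67.2 72.9] z [63.7 71.8]
```

>>> servo_tool(steps=[[[1.2,-5,0,0,0,0],[1.9,-7.8,0,0,0,0],[1.9,-7.8,0,0,0,0],[1.2,-5,0,0,0,0],[0.5,-2,0,0,0,0],[0.5,-2,0,0,0,0],[0.5,-2,0,0,0,0]]])

```text
t: 4.8
position: [0.4861, 0.116, 0.0566]
tcp_rot: [[-0.97, -0.0, 0.242], [-0.242, -0.0, -0.97], [0.0, -1.0, 0.0]]
force: [-0.2, -1.5, 0.5]
finger_gap: 0.004
```

```bash
python3 m.py side top
```

```text
t 4.8 tcp sx,sy [-143.2   -0.7] z 56.55345794189796 f along 1.4549221111781283 0.515524985424968
side white n 332 slope -0.0005 sx range [-105.4  -12.2   62.2] sy 0.05567051246582533
  blue front 66 sx [65.6 76. ] z [52.6 69.7]
top white n 504 slope -0.0004 sx range [-101.1  -18.9   64.7] sy -0.5769611854079295
  blue front 17 sx [69.6 74.9] z [64.5 71.3]
```

>>> servo_tool(steps=[[[1.2,-5,0,0,0,0],[1.9,-7.8,0,0,0,0],[1.9,-7.8,0,0,0,0],[1.2,-5,0,0,0,0],[0.5,-2,0,0,0,0],[0.5,-2,0,0,0,0]]])

```text
t: 5.5
position: [0.4867, 0.1142, 0.0566]
tcp_rot: [[-0.97, 0.0, 0.242], [-0.242, -0.0, -0.97], [-0.0, -1.0, 0.0]]
force: [0.1, 0.3, 0.1]
finger_gap: 0.004
```

```bash
python3 m.py side
```

```text
t 5.5 tcp sx,sy [-141.3   -0.6] z 56.58764181637791 f along -0.23106549031041537 0.10219959415456314
side white n 337 slope 0.002 sx range [-102.4  -10.5   65.1] sy 0.06856544495405066
  blue front 68 sx [66.5 77.7] z [52.1 69.1]
```

>>> servo_tool(steps=[[[1.2,-5,0,0,0,0],[1.9,-7.8,0,0,0,0],[1.9,-7.8,0,0,0,0],[1.2,-5,0,0,0,0],[0.5,-2,0,0,0,0],[0.5,-2,0,0,0,0]]])

```text
t: 6.15
position: [0.4871, 0.1122, 0.0566]
tcp_rot: [[-0.97, 0.0, 0.242], [-0.242, -0.0, -0.97], [-0.0, -1.0, 0.0]]
force: [-0.3, 0.5, 0.5]
finger_gap: 0.003
```

```bash
python3 m.py side
```

```text
t 6.15 tcp sx,sy [-139.2   -0.6] z 56.570619341104425 f along -0.5993126004947249 0.5077679715476973
side white n 336 slope -0.0027 sx range [-94.8  -7.2  66.8] sy 0.2565594790396028
  blue front 66 sx [73.  81.2] z [52.9 69.3]
```

>>> servo_tool(steps=[[[1.2,-5,0,0,0,0],[1.9,-7.8,0,0,0,0],[1.9,-7.8,0,0,0,0],[1.2,-5,0,0,0,0],[0.5,-2,0,0,0,0],[0.5,-2,0,0,0,0]]])

```text
t: 6.8
position: [0.4876, 0.1102, 0.0566]
tcp_rot: [[-0.97, 0.0, 0.242], [-0.242, -0.0, -0.97], [-0.0, -1.0, 0.0]]
force: [0.1, 0.4, -0.5]
finger_gap: 0.008
```

```bash
python3 m.py side
```

```text
t 6.8 tcp sx,sy [-137.2   -0.6] z 56.56734512433633 f along -0.405494949812438 -0.5309680613974491
side white n 341 slope -0.0001 sx range [-97.3  -5.5  68.4] sy 0.15351932555164596
  blue front 67 sx [74.2 82.8] z [52.9 69.6]
```

>>> servo_tool(steps=[[[1.2,-5,0,0,0,0],[1.9,-7.8,0,0,0,0],[1.9,-7.8,0,0,0,0],[1.2,-5,0,0,0,0],[0.5,-2,0,0,0,0],[0.5,-2,0,0,0,0]]])

```text
t: 7.45
position: [0.4882, 0.1082, 0.0566]
tcp_rot: [[-0.97, 0.0, 0.242], [-0.242, -0.0, -0.97], [-0.0, -1.0, 0.0]]
force: [0.7, -0.0, 0.2]
finger_gap: 0.002
```

```bash
python3 m.py side
```

```text
t 7.45 tcp sx,sy [-135.1   -0.6] z 56.578447311529544 f along 0.17359645135497437 0.24675809781345925
side white n 341 slope 0.0016 sx range [-97.8  -3.3  71. ] sy 0.2980516658769901
  blue front 66 sx [77.6 85.4] z [54.6 69.9]
```

>>> servo_tool(steps=[[[1.2,-5,0,0,0,0],[1.9,-7.8,0,0,0,0],[1.9,-7.8,0,0,0,0],[1.2,-5,0,0,0,0],[0.5,-2,0,0,0,0],[0.5,-2,0,0,0,0]]])

```text
t: 8.1
position: [0.4887, 0.1062, 0.0566]
tcp_rot: [[-0.97, 0.0, 0.242], [-0.242, -0.0, -0.97], [-0.0, -1.0, 0.0]]
force: [-0.0, 0.4, 0.0]
finger_gap: 0.007
```

```bash
python3 m.py side
```

```text
t 8.1 tcp sx,sy [-133.    -0.6] z 56.595655337643464 f along -0.3703612934649346 0.03703542155942299
side white n 340 slope 0.0025 sx range [-93.6  -2.5  74.1] sy 0.37775688513448075
  blue front 60 sx [80.4 87.2] z [54.3 70.3]
```

>>> servo_tool(steps=[[[1.2,-5,0,0,0,0],[1.9,-7.8,0,0,0,0],[1.9,-7.8,0,0,0,0],[1.2,-5,0,0,0,0],[0.5,-2,0,0,0,0],[0.5,-2,0,0,0,0]]])

```text
t: 8.75
position: [0.4892, 0.1041, 0.0566]
tcp_rot: [[-0.97, 0.0, 0.242], [-0.242, -0.0, -0.97], [-0.0, -1.0, 0.0]]
force: [1.4, 0.4, -0.1]
finger_gap: 0.003
```

```bash
python3 m.py side
```

```text
t 8.75 tcp sx,sy [-131.    -0.6] z 56.57926900312175 f along -0.03848358845502711 -0.052202636036546485
side white n 345 slope 0.0017 sx range [-93.   -0.   74.7] sy 0.41526241735756547
  blue front 59 sx [82.7 89.1] z [55.1 69.3]
```

>>> servo_tool(steps=[[[1.2,-5,0,0,0,0],[1.9,-7.8,0,0,0,0],[1.9,-7.8,0,0,0,0],[1.2,-5,0,0,0,0],[0.5,-2,0,0,0,0],[0.5,-2,0,0,0,0]]])

```text
t: 9.4
position: [0.4897, 0.1021, 0.0566]
tcp_rot: [[-0.97, 0.0, 0.242], [-0.242, -0.0, -0.97], [-0.0, -1.0, 0.0]]
force: [0.0, -0.3, -0.5]
finger_gap: 0.005
```

```bash
python3 m.py side
```

```text
t 9.4 tcp sx,sy [-128.9   -0.6] z 56.57009332046399 f along 0.3019547488084364 -0.4666652234301664
side white n 342 slope -0.0028 sx range [-91.1   2.5  77.4] sy -0.009063994383704048
  blue front 59 sx [83.9 90.3] z [55.  69.5]
```

>>> servo_tool(steps=[[[1.2,-5,0,0,0,0],[1.9,-7.8,0,0,0,0],[1.9,-7.8,0,0,0,0],[1.2,-5,0,0,0,0],[0.5,-2,0,0,0,0],[0.5,-2,0,0,0,0]]])

```text
t: 10.05
position: [0.4902, 0.1001, 0.0566]
tcp_rot: [[-0.97, 0.0, 0.242], [-0.242, -0.0, -0.97], [-0.0, -1.0, 0.0]]
force: [0.1, -0.7, -0.1]
finger_gap: 0.003
```

```bash
python3 m.py side
```

```text
t 10.05 tcp sx,sy [-126.8   -0.6] z 56.57237257712424 f along 0.6547761844866737 -0.06705027155959722
side white n 345 slope 0.0015 sx range [-87.1   4.2  80.1] sy 0.6417441043440458
  blue front 57 sx [86.  92.9] z [54.2 69.3]
```

>>> servo_tool(steps=[[[1.2,-5,0,0,0,0],[1.9,-7.8,0,0,0,0],[1.9,-7.8,0,0,0,0],[1.2,-5,0,0,0,0],[0.5,-2,0,0,0,0],[0.5,-2,0,0,0,0]]])

```text
t: 10.7
position: [0.4906, 0.0981, 0.0565]
tcp_rot: [[-0.97, -0.0, 0.242], [-0.242, -0.0, -0.97], [0.0, -1.0, 0.0]]
force: [-0.4, 0.1, -0.3]
finger_gap: 0.001
```

```bash
python3 m.py side
```

```text
t 10.7 tcp sx,sy [-124.8   -0.6] z 56.544375673197294 f along -0.1569730812202699 -0.32339429017772897
side white n 345 slope 0.0001 sx range [-82.6   6.1  81.9] sy 0.3717521856055589
  blue front 56 sx [88.4 94.9] z [55.2 70.4]
```

>>> servo_tool(steps=[[[1.2,-5,0,0,0,0],[1.9,-7.8,0,0,0,0],[1.9,-7.8,0,0,0,0],[1.2,-5,0,0,0,0],[0.5,-2,0,0,0,0],[0.5,-2,0,0,0,0]]])

```text
t: 11.35
position: [0.4912, 0.0961, 0.0566]
tcp_rot: [[-0.97, 0.0, 0.242], [-0.242, -0.0, -0.97], [-0.0, -1.0, 0.0]]
force: [-0.1, 0.5, 0.0]
finger_gap: 0.004
```

```bash
python3 m.py side
```

```text
t 11.35 tcp sx,sy [-122.7   -0.6] z 56.57257587052087 f along -0.546542979123456 0.022555509280721107
side white n 349 slope -0.002 sx range [-83.6  10.   82.8] sy 0.19529560955531633
  blue front 58 sx [88.4 97.1] z [56.4 69.5]
```

>>> servo_tool(steps=[[[1.2,-5,0,0,0,0],[1.9,-7.8,0,0,0,0],[1.9,-7.8,0,0,0,0],[1.2,-5,0,0,0,0],[0.5,-2,0,0,0,0],[0.5,-2,0,0,0,0]]])

```text
t: 12.0
position: [0.4917, 0.0941, 0.0566]
tcp_rot: [[-0.97, 0.0, 0.242], [-0.242, -0.0, -0.97], [-0.0, -1.0, 0.0]]
force: [-0.0, -0.5, 0.3]
finger_gap: 0.01
```

```bash
python3 m.py side
```

```text
t 12.0 tcp sx,sy [-120.6   -0.6] z 56.57938951654426 f along 0.457206286531043 0.309177569550819
side white n 345 slope -0.0007 sx range [-81.2  10.   85.2] sy 0.4339157786911761
  blue front 61 sx [92.1 99. ] z [55.4 70.2]
```

>>> servo_tool(steps=[[[1.2,-5,0,0,0,0],[1.9,-7.8,0,0,0,0],[1.9,-7.8,0,0,0,0],[1.2,-5,0,0,0,0],[0.5,-2,0,0,0,0],[0.5,-2,0,0,0,0]]])

```text
t: 12.65
position: [0.4922, 0.0921, 0.0566]
tcp_rot: [[-0.97, 0.0, 0.242], [-0.242, -0.0, -0.97], [-0.0, -1.0, 0.0]]
force: [-0.2, 1.1, 0.2]
finger_gap: 0.005
```

```bash
python3 m.py side
```

```text
t 12.65 tcp sx,sy [-118.6   -0.6] z 56.57485934796856 f along -1.0942021269167608 0.15931297396103952
side white n 351 slope -0.0012 sx range [-79.3  13.   87.5] sy 0.34772465617170806
  blue front 59 sx [ 93.1 101.2] z [55.3 70.7]
```

>>> servo_tool(steps=[[[1.2,-5,0,0,0,0],[1.9,-7.8,0,0,0,0],[1.9,-7.8,0,0,0,0],[1.2,-5,0,0,0,0],[0.5,-2,0,0,0,0],[0.5,-2,0,0,0,0]]])

```text
t: 13.3
position: [0.4927, 0.0901, 0.0566]
tcp_rot: [[-0.97, 0.0, 0.242], [-0.242, -0.0, -0.97], [-0.0, -1.0, 0.0]]
force: [-1.4, -0.2, 0.3]
finger_gap: 0.008
```

```bash
python3 m.py side
```

```text
t 13.3 tcp sx,sy [-116.5   -0.6] z 56.553063203198995 f along -0.13037495551694384 0.29311682285080726
side white n 348 slope 0.0014 sx range [-75.6  14.8  88.6] sy 0.2727178874703896
  blue front 59 sx [ 95.5 103. ] z [55.1 69.5]
```

>>> servo_tool(steps=[[[1.2,-5,0,0,0,0],[1.9,-7.8,0,0,0,0],[1.9,-7.8,0,0,0,0],[1.2,-5,0,0,0,0],[0.5,-2,0,0,0,0],[0.5,-2,0,0,0,0]]])

```text
t: 13.95
position: [0.4932, 0.0881, 0.0566]
tcp_rot: [[-0.97, 0.0, 0.242], [-0.242, -0.0, -0.97], [0.0, -1.0, 0.0]]
force: [-0.3, -1.5, 0.1]
finger_gap: 0.005
```

```bash
python3 m.py side
```

```text
t 13.95 tcp sx,sy [-114.5   -0.6] z 56.56046979429794 f along 1.385179727550727 0.10580692829363056
side white n 355 slope -0.0007 sx range [-75.9  16.6  92.4] sy 0.044088540903273
  blue front 60 sx [ 97.2 105. ] z [54.9 69.7]
```

>>> servo_tool(steps=[[[1.2,-5,0,0,0,0],[1.9,-7.8,0,0,0,0],[1.9,-7.8,0,0,0,0],[1.2,-5,0,0,0,0],[0.5,-2,0,0,0,0],[0.5,-2,0,0,0,0]]])

```text
t: 14.6
position: [0.4937, 0.0861, 0.0566]
tcp_rot: [[-0.97, 0.0, 0.242], [-0.242, -0.0, -0.97], [-0.0, -1.0, 0.0]]
force: [-0.3, 0.9, -0.4]
finger_gap: 0.007
```

```bash
python3 m.py side
```

```text
t 14.6 tcp sx,sy [-112.4   -0.6] z 56.59005108343594 f along -0.9156708258310101 -0.4154656782770448
side white n 355 slope -0.0036 sx range [-72.6  18.9  93.2] sy 0.47771064105594546
  blue front 59 sx [ 99.  108.3] z [55.7 69.7]
```

>>> servo_tool(steps=[[[1.2,-5,0,0,0,0],[1.9,-7.8,0,0,0,0],[1.9,-7.8,0,0,0,0],[1.2,-5,0,0,0,0],[0.5,-2,0,0,0,0],[0.5,-2,0,0,0,0]]])

```text
t: 15.25
position: [0.4942, 0.0841, 0.0566]
tcp_rot: [[-0.97, 0.0, 0.242], [-0.242, -0.0, -0.97], [-0.0, -1.0, 0.0]]
force: [1.1, 0.1, -0.3]
finger_gap: 0.006
```

```bash
python3 m.py side
```

```text
t 15.25 tcp sx,sy [-110.3   -0.6] z 56.57846659378274 f along 0.19493298536094153 -0.26216962445394
side white n 357 slope -0.0045 sx range [-71.4  20.7  96.9] sy 0.40421991640221994
  blue front 62 sx [102.4 109.2] z [53.9 69. ]
```

>>> servo_tool(steps=[[[1.2,-5,0,0,0,0],[1.9,-7.8,0,0,0,0],[1.9,-7.8,0,0,0,0],[1.2,-5,0,0,0,0],[0.5,-2,0,0,0,0],[0.5,-2,0,0,0,0]]])

```text
t: 15.9
position: [0.4946, 0.0821, 0.0566]
tcp_rot: [[-0.97, -0.0, 0.242], [-0.242, -0.0, -0.97], [0.0, -1.0, 0.0]]
force: [0.2, -0.5, -0.2]
finger_gap: 0.008
```

```bash
python3 m.py side
```

```text
t 15.9 tcp sx,sy [-108.3   -0.6] z 56.55933291322288 f along 0.5198156286482312 -0.2182117531821384
side white n 360 slope -0.0069 sx range [-67.7  24.   98. ] sy 0.5162125890589657
  blue front 59 sx [103.8 110.9] z [55.2 68.9]
```

```bash
python3 m.py side side top; python3 - <<'E'
from h import *
a=cap('side')['frame'][:,:,::-1]
cv2.imwrite('pics/p2.png',cv2.resize(a[150:260,220:340],None,fx=5,fy=5,interpolation=cv2.INTER_CUBIC))
E
```

```text
t 15.95 tcp sx,sy [-108.2   -0.6] z 56.59156648521817 f along 0.46717125148551575 -0.33209410330947703
side white n 364 slope -0.0081 sx range [-67.9  23.2  98.1] sy 0.9408810331248478
  blue front 61 sx [103.7 111.4] z [54.2 68.6]
side white n 362 slope -0.0079 sx range [-66.7  23.1  98.7] sy 0.5313137585805119
  blue front 63 sx [104.1 110.8] z [55.2 68.8]
top white n 484 slope -0.0019 sx range [-64.4  17.1  99.8] sy 0.29036197828777527
  blue front 17 sx [105.1 110.2] z [63.  70.1]
```

View pics/p2.png

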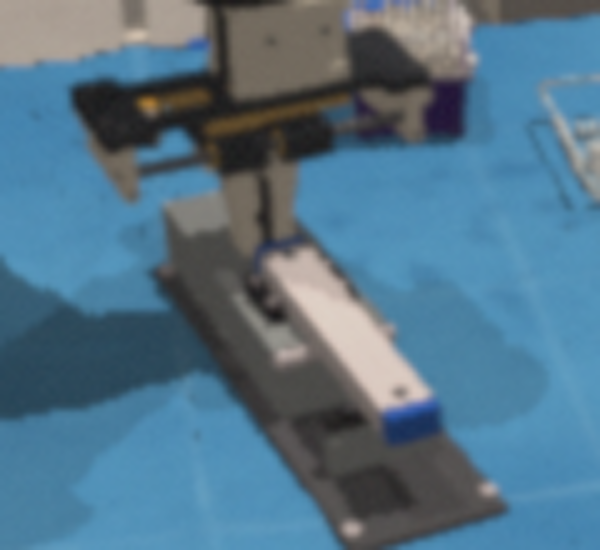

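The side view shows the beam still level: the front end cap at about crop (410,420) is still well above the rubber. I'll carry on in slightly smaller steps.

>>> servo_tool(steps=[[[1.2,-5,0,0,0,0],[1.8,-7.3,0,0,0,0],[1.8,-7.3,0,0,0,0],[1.2,-5,0,0,0,0],[0.4,-1.5,0,0,0,0],[0.4,-1.5,0,0,0,0]]])

```text
t: 16.75
position: [0.4951, 0.0807, 0.0566]
tcp_rot: [[-0.97, 0.0, 0.242], [-0.242, -0.0, -0.97], [-0.0, -1.0, 0.0]]
force: [0.1, -0.2, -0.5]
finger_gap: 0.002
```

```bash
python3 m.py side side
```

```text
t 16.75 tcp sx,sy [-106.8   -0.5] z 56.585193492269774 f along 0.2662426879249455 -0.4586201054702881
side white n 366 slope -0.0135 sx range [-69.1  24.   99.9] sy 0.39985983467873065
  blue front 59 sx [104.9 112.2] z [53.6 67.8]
side white n 367 slope -0.0113 sx range [-68.5  22.9  98.8] sy 0.6806597216475936
  blue front 59 sx [105.2 112.4] z [53.8 67.7]
```

>>> servo_tool(steps=[[[0,0,0,0,0,0],[0,0,0,0,0,0],[0,0,0,0,0,0]]])

```text
t: 17.15
position: [0.4951, 0.0803, 0.0566]
tcp_rot: [[-0.97, -0.0, 0.241], [-0.241, -0.0, -0.97], [0.0, -1.0, 0.0]]
force: [-0.4, 0.4, 0.0]
finger_gap: 0.006
```

```bash
python3 m.py side side
```

```text
t 17.15 tcp sx,sy [-106.4   -0.6] z 56.55905457843968 f along -0.49356213354709777 0.04114655064577215
side white n 366 slope -0.0141 sx range [-66.8  23.5  99.3] sy 0.6750993870897488
  blue front 60 sx [104.8 112.5] z [54.2 68.5]
side white n 368 slope -0.0096 sx range [-68.4  23.6  99.4] sy 0.9932813003875576
  blue front 58 sx [105.7 113.1] z [54.5 67.7]
```

Static at about 0.012 rad, so not tipped yet. I'll continue by 1.5 mm.

>>> servo_tool(steps=[[[1.2,-5,0,0,0,0],[1.8,-7.3,0,0,0,0],[1.8,-7.3,0,0,0,0],[1.2,-5,0,0,0,0],[0.4,-1.5,0,0,0,0],[0.4,-1.5,0,0,0,0],[0.4,-1.5,0,0,0,0]]])

```text
t: 17.95
position: [0.4954, 0.079, 0.0566]
tcp_rot: [[-0.97, -0.0, 0.242], [-0.242, -0.0, -0.97], [0.0, -1.0, 0.0]]
force: [-0.7, -0.4, -0.2]
finger_gap: 0.002
```

```bash
python3 m.py side side
```

```text
t 17.95 tcp sx,sy [-105.1   -0.6] z 56.553497366865145 f along 0.18209615532880638 -0.22881985086081585
side white n 432 slope -0.1316 sx range [-66.7  24.2 102.8] sy 0.8009364181739185
  blue front 60 sx [107.7 116.4] z [40.  54.7]
side white n 437 slope -0.1341 sx range [-64.6  23.7 102.5] sy 0.619213247543221
  blue front 59 sx [106.5 114.4] z [40.7 54.8]
```

The beam tipped at 0.132 rad. Now I'll back away, rise, and travel to the clip.

>>> servo_tool(steps=[[[-4,16,0,0,0,0],[-9,36,2,0,0,0],[-10,40,40,0,0,0],[-10,40,85,0,0,0],[0,10,100,0,0,-8],[2,-35,105,0,0,-16],[3,-82,105,0,0,-24],[4,-130,105,0,0,-32]]], gripper=0.5)

```text
t: 18.85
position: [0.4995, -0.0525, 0.1621]
tcp_rot: [[-0.949, 0.001, -0.314], [0.314, 0.0, -0.949], [-0.001, -1.0, -0.001]]
force: [1.2, -0.1, -0.3]
finger_gap: 0.497
```

>>> servo_tool(steps=[[[0,-45,0,0,0,-8],[0,-90,0,0,0,-16],[0,-135,0,0,0,-24],[0,-180,0,0,0,-32],[0,-225,0,0,0,-40],[0,-245,0,0,0,-42.7],[0,-245,0,0,0,-42.7],[0,-245,0,0,0,-42.7]]])

```text
t: 19.65
position: [0.499, -0.2965, 0.1611]
tcp_rot: [[-0.488, -0.001, -0.873], [0.873, 0.0, -0.488], [0.001, -1.0, 0.0]]
force: [0.1, 0.8, 0.5]
finger_gap: 0.502
```

```bash
python3 - <<'E'
from m import *
s=r.observe();print(s['position'],s['tcp_rot'],s['finger_gap'],s['joints'])
C={}
for n in('side','top'):
    c=cap(n);C[n]=c;bar(c,n);cv2.imwrite(f'pics/{n}3.png',c['frame'][:,:,::-1])
a=C['side']['frame'][:,:,::-1];b=C['top']['frame'][:,:,::-1]
A=cv2.resize(a[150:320,220:340],None,fx=3.3,fy=3.3,interpolation=cv2.INTER_CUBIC);B=cv2.resize(b[190:280,265:385],None,fx=3.3,fy=3.3,interpolation=cv2.INTER_CUBIC)
O=np.zeros((A.shape[0],A.shape[1]+B.shape[1],3),np.uint8);O[:,:A.shape[1]]=A;O[:B.shape[0],A.shape[1]:]=B
cv2.imwrite('pics/p3.png',O)
E
```

```text
[ 0.5 -0.3  0.2] [[-0.5 -0.  -0.9]
 [ 0.9  0.  -0.5]
 [ 0.  -1.   0. ]] 0.5016670954336983 [-0.2  0.3 -0.3 -0.  -1.  -0.9]
top white n 447 slope 0.0323 sx range [-188.5  -22.7   59.7] sy 0.3189686572805907
  blue rear 18 sx [-82.1 -76.2] z [73.8 83.1]
```

View pics/p3.png

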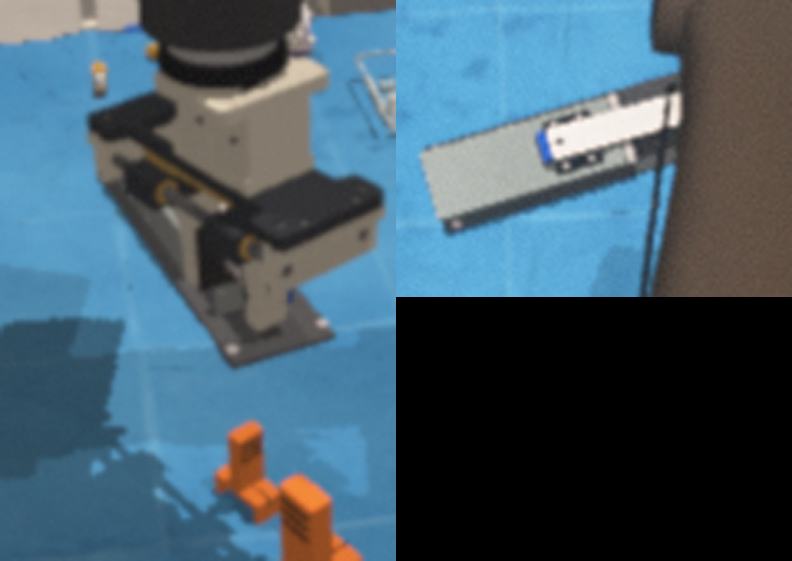

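The side view shows the clip free at crop (247,460), with the gripper above and beyond it. The top view shows the rear end of the tipped beam at crop (545,145). Descending on the fin.

>>> servo_tool(steps=[[[0,-8,-30,0,0,0],[0,-8,-65,0,0,0],[0,-8,-95,0,0,0],[0,-8,-118,0,0,0],[0,-8,-129,0,0,0],[0,-8,-129,0,0,0],[0,-8,-129,0,0,0]]])

```text
t: 20.45
position: [0.5003, -0.3039, 0.0336]
tcp_rot: [[-0.49, 0.001, -0.872], [0.872, -0.001, -0.49], [-0.001, -1.0, -0.001]]
force: [0.4, -0.2, 0.6]
finger_gap: 0.5
```

```bash
python3 - <<'E'
from m import *
s=r.observe();print(s['position']*1000,s['force'])
a=cap('side','side4.png')['frame'][:,:,::-1]
cv2.imwrite('pics/p4.png',cv2.resize(a[230:340,250:360],None,fx=5,fy=5,interpolation=cv2.INTER_CUBIC))
E
```

```text
[ 500.3 -303.9   33.6] [ 0.4 -0.2  0.6]
```

View pics/p4.png

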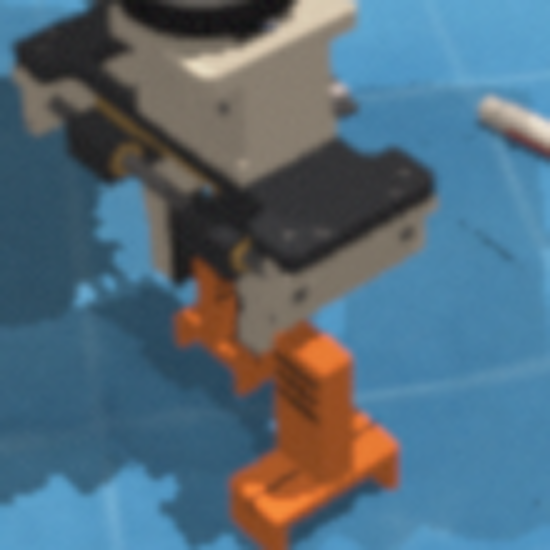

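The fingers straddle the small clip's fin at crop (215,290), and the large look-alike is untouched. Closing on the fin.

>>> servo_tool(steps=[[[0,0,0,0,0,0],[0,0,0,0,0,0],[0,0,0,0,0,0],[0,0,0,0,0,0],[0,0,0,0,0,0],[0,0,0,0,0,0]]], gripper=0.0, force=20)

```text
t: 21.1
position: [0.4995, -0.3043, 0.0327]
tcp_rot: [[-0.489, 0.0, -0.872], [0.872, -0.0, -0.489], [-0.0, -1.0, -0.0]]
force: [-0.5, 0.6, 2.7]
finger_gap: 0.135
```

>>> servo_tool(steps=[[[0,0,5,0,0,0],[0,0,25,0,0,0],[0,0,60,0,0,0],[0,0,100,0,0,0],[0,0,130,0,0,0],[0,0,130,0,0,0]]])

```text
t: 21.7
position: [0.502, -0.3052, 0.1679]
tcp_rot: [[-0.49, 0.008, -0.872], [0.872, -0.003, -0.49], [-0.006, -1.0, -0.005]]
force: [0.7, 0.2, -0.7]
finger_gap: 0.132
```

```bash
python3 - <<'E'
from m import *
s=r.observe();print(s['position']*1000,s['force'],s['finger_gap'])
c=cap('side','side5.png');a=c['frame'][:,:,::-1]
cv2.imwrite('pics/p5.png',cv2.resize(a[200:340,250:360],None,fx=4,fy=4,interpolation=cv2.INTER_CUBIC))
bar(c,'side')
E
```

```text
[ 502.  -305.2  167.9] [ 0.7  0.2 -0.7] 0.1321977326146274
  blue front 2 sx [108.7 110.9] z [40.  42.3]
```

View pics/p5.png

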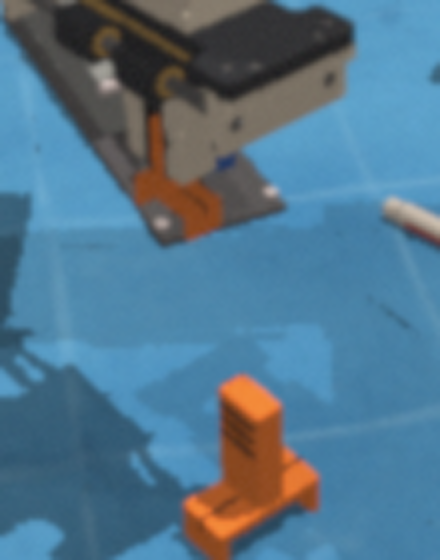

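The clip is held (gap 11.6 mm) and lifted clear, with the look-alike still standing. Next I'll refine the position of the steel edge from the first pictures.

```bash
python3 - <<'E'
from h import *
T=cv2.imread('pics/top0.png')[205:255,310:365];S=cv2.imread('pics/side0.png')[205:250,265:320]
B=cv2.resize(T,None,fx=7,fy=7,interpolation=cv2.INTER_NEAREST);A=cv2.resize(S,None,fx=7,fy=7,interpolation=cv2.INTER_NEAREST)
O=np.zeros((max(A.shape[0],B.shape[0]),A.shape[1]+B.shape[1],3),np.uint8);O[:A.shape[0],:A.shape[1]]=A;O[:B.shape[0],A.shape[1]:]=B
cv2.imwrite('pics/e.png',O)
E
```

```text
(no output)
```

View pics/e.png

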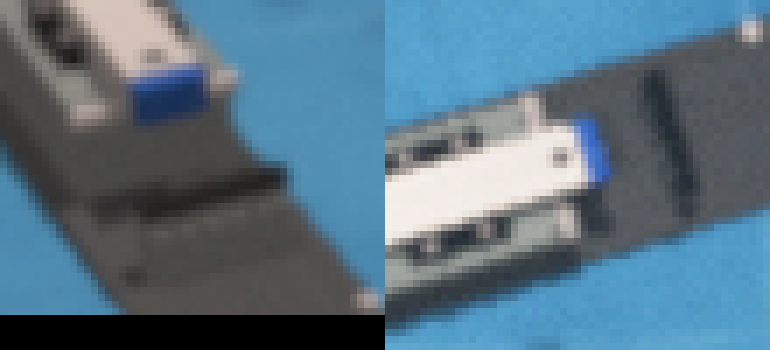

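```bash
python3 - <<'E'
from m import *
c=cap('top')
for nm,u,v,h in(('stripL',329.6,220,.05),('stripR',332.9,220,.047),('stripL2',334.3,236.7,.05),('stripR2',337.9,236.7,.047),('crest1',348.3-.5+.5,216.5,.042),('crest2',352.5,235,.042)):
    p=ray(c,u-.5,v-.5,h)*1000; print('top',nm,[(p[:2]-F)@d,(p[:2]-F)@e])
c=cap('side')
# side crop: x/7+265, y/7+205
for nm,u,v,h in(('stripNearTop',65,107,.05),('stripNearBot',75,127,.047),('stripRt',215,72,.05),('stripRb',232,90,.047),('crestL',145,208,.042),('crestR',280,180,.042),('crestLtop',140,200,.042),('crestRtop',278,168,.042)):
    p=ray(c,265+u/7-.5,205+v/7-.5,h)*1000; print('side',nm,[(p[:2]-F)@d,(p[:2]-F)@e])
# plate ends
for n in('side','top'):
    c=cap(n);P=cloud(c)*1000;X=P[...,:2]-F;sx=X@d;sy=X@e;z=P[...,2];f=c['frame'].astype(int)
    h=cv2.cvtColor(c['frame'],cv2.COLOR_RGB2HSV);nb=~((h[...,0]>95)&(h[...,0]<125)&(h[...,1]>110))
    m=nb&(z>4)&(z<14)&(sx>85)&(sx<160)&(abs(sy)<60)
    if m.sum()>50: print(n,'plate front',np.percentile(sx[m],[90,99,100]),'sy',np.percentile(sy[m],[0,1,99,100]))
E
```

```text
top stripL [np.float64(-3.2848740607939857), np.float64(31.227206794909314)]
top stripR [np.float64(7.29529545079013), np.float64(28.52627086220706)]
top stripL2 [np.float64(-4.672896286901488), np.float64(-26.094251055966726)]
top stripR2 [np.float64(6.7620716366355085), np.float64(-29.177775206400323)]
top crest1 [np.float64(59.937767646775924), np.float64(25.69345057502799)]
top crest2 [np.float64(54.67026432242353), np.float64(-37.19372302766537)]
side stripNearTop [np.float64(-7.135935776984594), np.float64(-34.5935280407609)]
side stripNearBot [np.float64(3.883001597567971), np.float64(-34.735780182512656)]
side stripRt [np.float64(-5.216472248668349), np.float64(28.51507751885679)]
side stripRb [np.float64(5.919135903799547), np.float64(31.024402486249084)]
side crestL [np.float64(61.67683236745145), np.float64(-28.661704572314193)]
side crestR [np.float64(66.79917672175159), np.float64(24.66652226449335)]
side crestLtop [np.float64(55.79635856751754), np.float64(-28.349987084580007)]
side crestRtop [np.float64(58.81269293406265), np.float64(27.381991543350743)]
side plate front [126.2 129.8 130.8] sy [-47.3 -43.8  43.2  44.6]
```

>>> servo_tool(steps=[[[3,35,0,0,0,8],[6,70,0,0,0,16],[9,105,0,0,0,24],[12,140,0,0,0,32],[15,175,0,0,0,40],[18,210,0,0,0,48],[20,235,0,0,0,56],[21,255,0,0,0,64]]])

```text
t: 22.75
position: [0.52, -0.0477, 0.1615]
tcp_rot: [[-0.998, -0.002, 0.064], [-0.064, -0.0, -0.998], [0.002, -1.0, 0.0]]
force: [-0.5, -0.3, -0.4]
finger_gap: 0.14
```

>>> servo_tool(steps=[[[1,10,0,0,0,6],[2,21,0,0,0,10.7],[2,21,-5,0,0,10.7],[2,21,-15,0,0,10.7],[2,21,-15,0,0,10.7],[2,21,-15,0,0,10.7]]])

```text
t: 23.35
position: [0.5219, -0.0288, 0.1467]
tcp_rot: [[-0.971, -0.002, 0.24], [-0.24, -0.001, -0.971], [0.002, -1.0, 0.0]]
force: [0.8, -0.4, -0.6]
finger_gap: 0.135
```

```bash
python3 - <<'E'
from m import *
st(); s=r.observe(); np.set_printoptions(precision=4,suppress=True); print(s['position']*1000,'\n',s['tcp_rot'],s['finger_gap'])
E
```

```text
t 23.35 tcp sx,sy [ 6.  -0.9] z 146.7039820469747 f along 0.5748862331585763 -0.6000481061615753
[521.9425 -28.8269 146.704 ] 
 [[-0.9708 -0.0018  0.2398]
 [-0.2398 -0.0006 -0.9708]
 [ 0.0019 -1.      0.0002]] 0.13529845800120122
```

```bash
python3 - <<'E'
from m import *
O=[]
for n in('side','top'):
    c=cap(n);P=cloud(c)*1000;X=P[...,:2]-F;sx=X@d;sy=X@e;z=P[...,2]
    h=cv2.cvtColor(c['frame'],cv2.COLOR_RGB2HSV)
    m=(h[...,0]>2)&(h[...,0]<18)&(h[...,1]>130)&(abs(sx-6)<40)&(abs(sy)<50)&(z>90)
    print(n,m.sum())
    if m.sum()>10:
        print('z',np.percentile(z[m],[1,50,99]),'sx',np.percentile(sx[m],[1,50,99]),'sy',np.percentile(sy[m],[1,99]))
        t=m&(abs(z-132)<5); q=np.c_[sx[t],sy[t]].astype(np.float32); print('saddle top',t.sum(),cv2.minAreaRect(q), np.percentile(q[:,0],[2,98]),np.percentile(q[:,1],[2,98]))
    a=c['frame'][:,:,::-1]
    O.append(cv2.resize(a[130:250,250:350] if n=='side' else a[180:260,290:390],None,fx=4,fy=4,interpolation=cv2.INTER_CUBIC))
    if n=='side': bar(c,n)
H=max(o.shape[0] for o in O)
cv2.imwrite('pics/p6.png',np.hstack([np.pad(o,((0,H-o.shape[0]),(0,0),(0,0))) for o in O]))
E
```

```text
side 138
z [120.3 142.6 242.6] sx [-3.5 13.  24.6] sy [-25.2  17.9]
saddle top 51 ((7.327176094055176, -3.538837432861328), (42.972900390625, 20.371421813964844), 87.1597900390625) [-3.1 16. ] [-24.9  16.3]
side white n 278 slope -0.0273 sx range [-186.2   51.1  102.6] sy 0.051607122376154335
  blue front 60 sx [108.5 114.9] z [40.1 55.9]
top 0
```

View pics/p6.png

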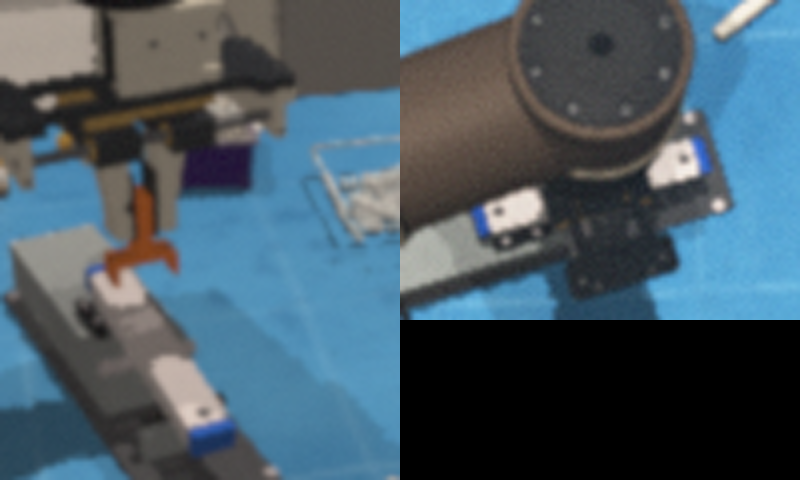

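>>> servo_tool(steps=[[[0.7,-1,-10,3.6,0.9,0],[1.4,-1.9,-22,7.33,1.83,0],[1.4,-1.9,-34,7.33,1.83,0],[1.4,-1.9,-34,7.33,1.83,0],[1.4,-1.9,-34,7.33,1.83,0],[1.4,-1.9,-34,7.33,1.83,0]]])

```text
t: 24.05
position: [0.524, -0.0298, 0.1141]
tcp_rot: [[-0.97, -0.031, 0.24], [-0.242, 0.127, -0.962], [-0.0, -0.991, -0.13]]
force: [1.1, -0.6, 0.1]
finger_gap: 0.135
```

```bash
cat > ov.py <<'E'
from m import *
import sys
st(); s=r.observe(); R=s['tcp_rot'];p=s['position']*1000
print('tilt',np.degrees(np.arcsin(-R[:2,1]@d)),'roll',np.degrees(np.arcsin(R[:2,1]@e)),'yaw',np.degrees(np.arctan2(R[1,0],R[0,0])),'gap',s['finger_gap'])
L=37.7
mk=p+L*R[:,1]; print('mark sx,sy,z',(mk[:2]-F)@d,(mk[:2]-F)@e,mk[2])
c=cap('side',sys.argv[1]+'_raw.png'); u0,v0,u1,v1=[int(x) for x in (sys.argv[2:6] or (265,165,325,250))]
k=6
img=cv2.resize(c['frame'][v0:v1,u0:u1,::-1],None,fx=k,fy=k,interpolation=cv2.INTER_CUBIC)
raw=img.copy()
def pr(P):
    q=c['R']@(np.asarray(P)/1000)+c['t']; return ((c['fx']*q[0]/q[2]+c['cx']+.5-u0)*k,(c['fy']*q[1]/q[2]+c['cy']+.5-v0)*k)
def W(x,y,z): return np.r_[F+x*d+y*e,z]
def line(a,b,col): cv2.line(img,tuple(int(round(t)) for t in pr(a)),tuple(int(round(t)) for t in pr(b)),col,1)
# clip: tool x = -stand y-ish, tool z = stand x ; feet at y=32.7, saddle top at 32.7-18
def Cp(x,y,up): return p+R[:,1]*(32.7-up)-R[:,0]*y+R[:,2]*x
for x in(-11,11):
    for up in(0,13,18): line(Cp(x,-23,up),Cp(x,23,up),(0,255,0))
    line(Cp(x,-23,0),Cp(x,-23,18),(0,255,0));line(Cp(x,23,0),Cp(x,23,18),(0,255,0))
line(W(0,-35,50),W(0,35,50),(255,0,255))
th=.132
for y in(-15,15): line(W(-80,y,50+18/np.cos(th)+80*np.tan(th)),W(100,y,50+18/np.cos(th)-100*np.tan(th)),(0,255,255))
bar(c,'side')
cv2.imwrite('pics/'+sys.argv[1]+'.png',np.hstack([raw,img]))
E
python3 ov.py o1
```

```text
t 24.05 tcp sx,sy [7.4 0.8] z 114.10775407684288 f along 0.8331339431795886 0.0574265631865061
tilt 7.4961753390447425 roll 0.02168473058436929 yaw -165.98531628467632 gap 0.1346422039619694
mark sx,sy,z 2.5059756564792726 0.8057890563454678 76.72995787362865
side white n 194 slope -0.0057 sx range [-186.6   66.4  101.7] sy -0.4169744159611204
  blue front 58 sx [108.1 114.6] z [39.9 54.7]
```

View pics/o1.png

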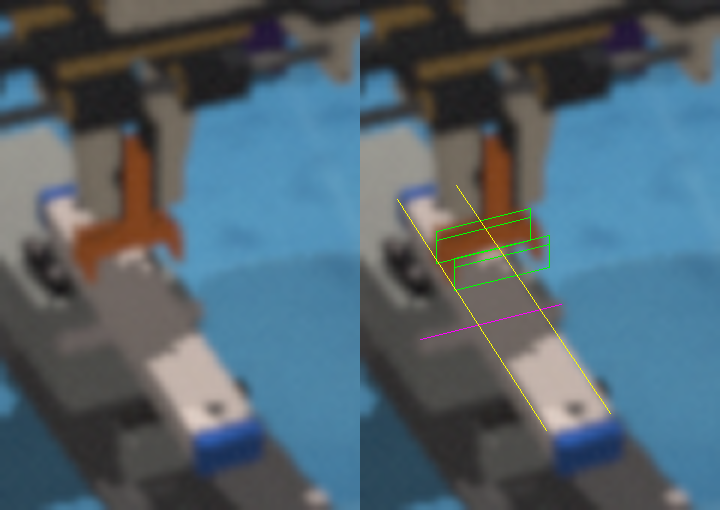

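The magenta line (predicted edge) lies on the steel strip. The clip sits about 1 px up and left of its prediction. I'll nudge it sideways, lower to just above the beam, and compare leg against beam directly.

>>> servo_tool(steps=[[[1.3,0.8,-5,0,0,0],[1.3,0.8,-11,0,0,0],[1.3,0.8,-11,0,0,0],[1.3,0.8,-11,0,0,0]]])

```text
t: 24.5
position: [0.525, -0.0293, 0.1023]
tcp_rot: [[-0.97, -0.033, 0.239], [-0.241, 0.127, -0.962], [0.001, -0.991, -0.131]]
force: [-0.2, -0.2, -0.9]
finger_gap: 0.137
```

```bash
python3 ov.py o2
```

```text
t 24.5 tcp sx,sy [7.1 1.9] z 102.26441942963685 f along 0.10254715308269365 -0.859057769901501
tilt 7.5517068919974655 roll -0.043573905389354586 yaw -166.02716361844114 gap 0.13713359899895206
mark sx,sy,z 2.1839461009173173 1.9002318185143736 64.89141596579779
side white n 188 slope -0.0298 sx range [-159.4   67.6  102.6] sy -1.837105456649502
  blue front 59 sx [106.5 115.1] z [39.9 54.8]
```

View pics/o2.png

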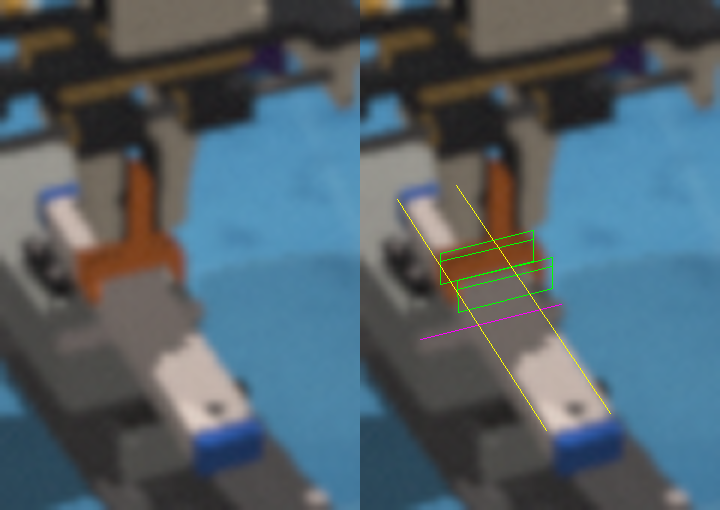

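```bash
python3 - <<'E'
import cv2,numpy as np
a=cv2.imread('pics/o2_raw.png')[195:235,270:305]
b=cv2.resize(a,None,fx=14,fy=14,interpolation=cv2.INTER_NEAREST)
b=np.clip(b.astype(float)*1.5,0,255).astype(np.uint8)
cv2.imwrite('pics/o2z.png',b)
E
```

```text
(no output)
```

View pics/o2z.png

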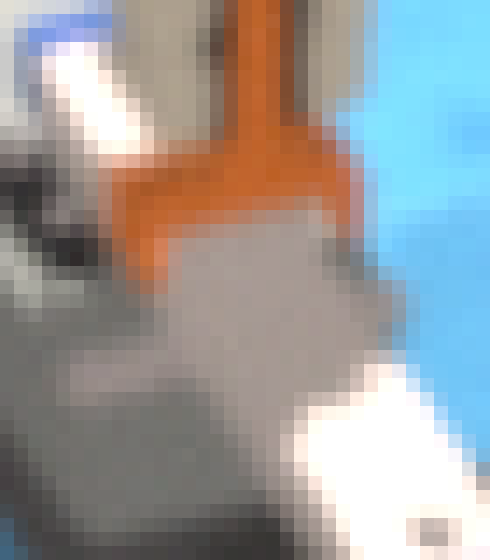

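Leg against beam in the crop: the right leg's inner edge is at (345,240) and the beam's right edge at (335,240). On the left the leg is at 168 and the beam at 190. So the clip sits about 2 mm too far toward −y of the stand; I'll shift it +2 mm and lower it partly astride.

>>> servo_tool(steps=[[[1.9,0.5,0,0,0,0],[1.9,0.5,0,0,0,0],[1.8,1,-4,0,0,0],[1.7,1.5,-8,0,0,0],[1.7,1.5,-8,0,0,0],[1.7,1.5,-8,0,0,0]]])

```text
t: 25.15
position: [0.5267, -0.0278, 0.0943]
tcp_rot: [[-0.97, -0.032, 0.239], [-0.241, 0.127, -0.962], [0.001, -0.991, -0.131]]
force: [-0.8, -0.7, -0.7]
finger_gap: 0.138
```

```bash
python3 ov.py o3;python3 - <<'E'
import cv2,numpy as np
a=cv2.imread('pics/o3_raw.png')[190:245,265:315]
b=cv2.resize(a,None,fx=11,fy=11,interpolation=cv2.INTER_CUBIC)
b=np.clip(b.astype(float)*1.4,0,255).astype(np.uint8)
cv2.imwrite('pics/o3z.png',b)
E
```

```text
t 25.15 tcp sx,sy [6.1 4. ] z 94.2956967187213 f along 0.5072407714471054 -0.6557366700651304
tilt 7.555691355990051 roll -0.03648251350074782 yaw -166.02892598691227 gap 0.13793311112561377
mark sx,sy,z 1.150587891742689 3.9358314389194047 56.9230346083449
side white n 181 slope -0.0769 sx range [-143.9   69.8  103.6] sy -2.70163945689506
  blue front 62 sx [107.1 113.9] z [39.4 54.8]
```

View pics/o3z.png

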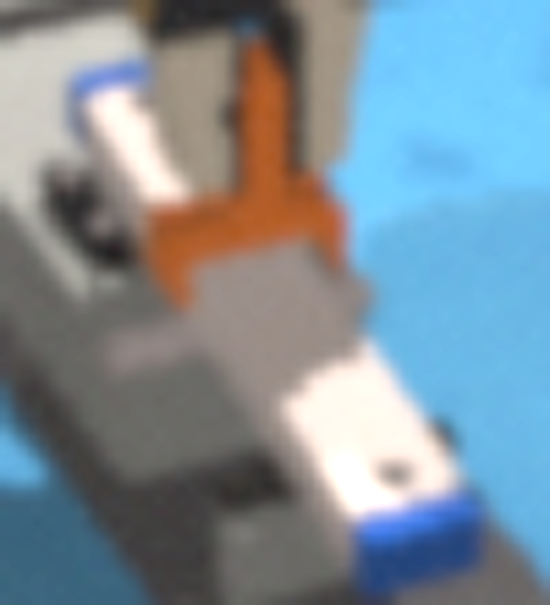

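View pics/o3.png

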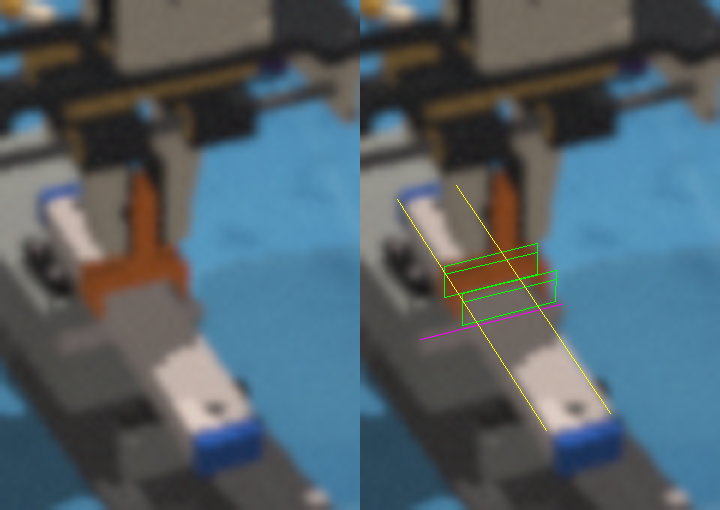

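>>> servo_tool(steps=[[[-0.1,0.3,-2.5,0,0,0],[-0.2,0.6,-5,0,0,0],[-0.2,0.6,-5,0,0,0],[-0.2,0.6,-5,0,0,0]]])

```text
t: 25.6
position: [0.5266, -0.0272, 0.0895]
tcp_rot: [[-0.97, -0.032, 0.239], [-0.241, 0.128, -0.962], [0.0, -0.991, -0.131]]
force: [0.7, -0.4, -0.8]
finger_gap: 0.131
```

```bash
python3 ov.py o4;python3 - <<'E'
import cv2,numpy as np
a=cv2.imread('pics/o4_raw.png')[190:245,265:315]
b=cv2.resize(a,None,fx=11,fy=11,interpolation=cv2.INTER_CUBIC)
b=np.clip(b.astype(float)*1.4,0,255).astype(np.uint8)
cv2.imwrite('pics/o4z.png',b)
E
```

```text
t 25.6 tcp sx,sy [5.5 4. ] z 89.464913233522 f along 0.5998314787984386 -0.7812319619758099
tilt 7.555137325224367 roll -0.017400172288377525 yaw -166.02824691845635 gap 0.13126971121179604
mark sx,sy,z 0.5394738126498659 3.9882015596462863 52.09219723493263
side white n 177 slope -0.0687 sx range [-146.2   70.9  102.7] sy -2.491030585876424
  blue front 62 sx [106.7 116.2] z [40.1 55.4]
```

View pics/o4z.png

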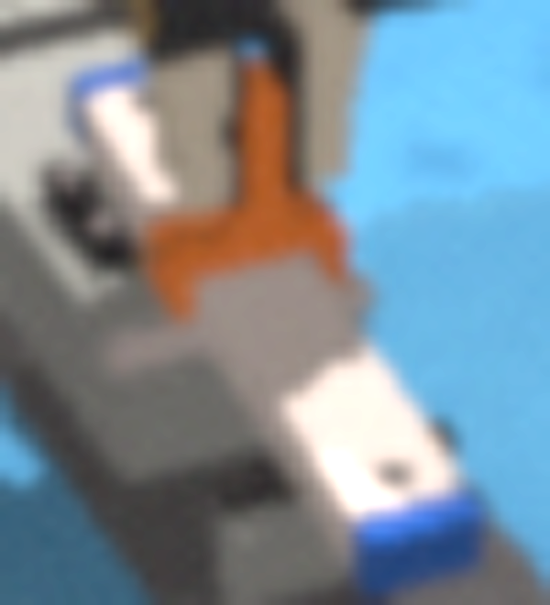

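View pics/o4.png

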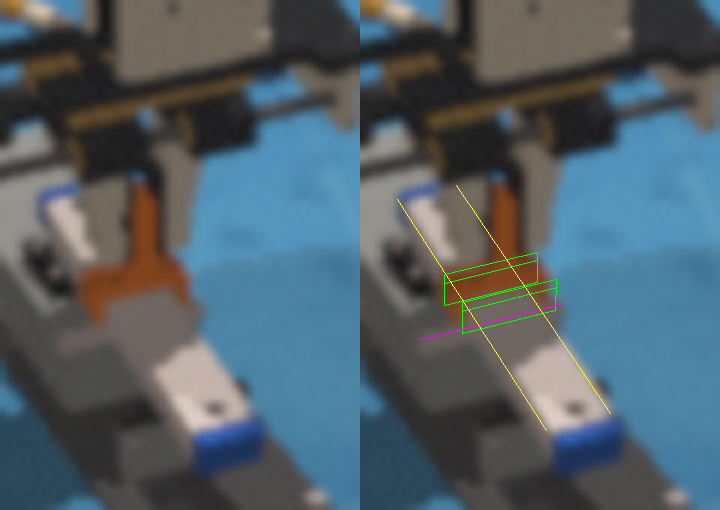

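```bash
cat > cf.py <<'E'
from m import *
def clipframe(c):
    s=r.observe();R=s['tcp_rot'];p=s['position']*1000
    P=cloud(c)*1000;h=cv2.cvtColor(c['frame'],cv2.COLOR_RGB2HSV)
    m=(h[...,0]>2)&(h[...,0]<18)&(h[...,1]>130)
    Q=P-p; cx=Q@R[:,2];cy=-(Q@R[:,0]);up=32.7-Q@R[:,1]
    m&=(abs(cx)<25)&(abs(cy)<35)&(up>-10)&(up<80)
    m2=cv2.erode(m.astype(np.uint8),np.ones((2,2)))>0
    return m,cx,cy,up
if __name__=='__main__':
    c=cap('side')
    m,cx,cy,up=clipframe(c)
    print(m.sum())
    for lo,hi in((-5,5),(5,13),(13,17),(17,21),(21,30),(30,50)):
        t=m&(up>lo)&(up<hi)
        if t.sum()>3: print(lo,hi,t.sum(),'cx',np.percentile(cx[t],[5,25,50,75,95]),'cy',np.percentile(cy[t],[3,50,97]))
    # image-plane listing
    f=c['frame']
    ys,xs=np.where(m)
    for v in range(ys.min(),ys.max()+1):
        k=xs[ys==v]
        if len(k): print(v,k.min(),k.max(),'cx',np.round(cx[v,k],0).astype(int),'up',np.round(up[v,k],0).astype(int))
    # strip profile: mean brightness along sx at several sy using top0 & side0
    for n in('side','top'):
        c=cap(n);g=cv2.cvtColor(cv2.imread(f'pics/{n}0.png'),cv2.COLOR_BGR2GRAY).astype(np.float32)
        for sy in(-30,-27,-24,24,27,30):
            xs=np.arange(-14,15,1.)
            W=np.c_[F+xs[:,None]*d+sy*e,np.full(len(xs),50.)]/1000
            q=W@c['R'].T+c['t'];u=(c['fx']*q[:,0]/q[:,2]+c['cx']).astype(np.float32);v=(c['fy']*q[:,1]/q[:,2]+c['cy']).astype(np.float32)
            print(n,sy,np.round(cv2.remap(g,u[None],v[None],cv2.INTER_CUBIC)[0]).astype(int))
E
python3 cf.py
```

```text
149
5 13 8 cx [-6.7 -0.1  4.3  8.   8.5] cy [-24.2 -23.5  18.4]
13 17 20 cx [-9.8 -5.3  4.7  7.6  9. ] cy [-23.9 -11.9  18. ]
17 21 43 cx [-8.3 -0.8  4.6  7.8 10.1] cy [-24.3  -8.3  14.8]
21 30 17 cx [-2.6  4.5  6.6  8.2 10.2] cy [-9.9 -4.9  8.7]
30 50 26 cx [ 5.6  7.4  8.1  9.7 10.3] cy [-6.1 -1.1  6.9]
196 287 289 cx [-6 -3 -5] up [63 64 62]
197 287 290 cx [-3 -4  0  2] up [62 60 63 64]
198 287 290 cx [2 3 4 5] up [63 63 62 63]
199 287 290 cx [ 8  8 11  8] up [64 64 65 61]
200 287 291 cx [ 7  7  7 10  4] up [60 59 58 60 55]
201 287 291 cx [ 8 11  5  9  7] up [57 59 53 56 54]
202 287 290 cx [ 7 10 11  9] up [53 55 55 52]
203 287 290 cx [ 9 10  7  8] up [51 51 48 48]
204 287 290 cx [6 9 8 8] up [45 47 46 45]
205 287 290 cx [ 8  8 10  8] up [44 44 44 41]
206 287 291 cx [ 7  5 10  9  9] up [40 38 41 39 38]
207 287 292 cx [10 10  8 11  6 10] up [39 38 35 37 32 35]
208 287 293 cx [ 7  8 10  7 -9 -7 -5] up [33 33 34 31 17 18 18]
209 284 293 cx [-8 -6  1  6  9  7  7 -2  0  4] up [20 21 26 29 31 28 27 19 20 22]
210 279 294 cx [ -8 -11  -8 -11  -9  -2  -3   4   9   8   6   6   1   5   2   1]
[... 1434 characters left out ...]
78 187 191 190 180 166
 150 129 105  88  75  60  55  54  54  54  55]
top -27 [165 167 168 168 167 164 163 160 156 156 162 174 185 194 197 197 190 175
 158 137 114  92  76  64  55  54  57  59  60]
top -24 [164 164 164 162 161 161 161 162 164 165 168 175 183 189 192 191 186 174
 153 135 114  90  74  64  58  53  52  54  57]
top 24 [159 159 160 159 158 154 148 143 143 149 158 168 179 186 189 186 178 167
 152 130 114  99  85  79  79  81  82  83  84]
top 27 [163 164 164 162 161 160 158 153 151 153 161 172 182 189 192 191 183 169
 156 139 119 101  90  80  78  81  86  86  84]
top 30 [159 159 159 159 160 160 160 160 159 161 167 177 187 194 197 197 191 178
 162 142 122 103  91  83  79  79  83  85  85]
```

The side depth shows the clip about 1.3 mm behind the edge and laterally centred to within about 1 mm. I'll shift +1.5 mm along the beam and keep lowering until it touches.

>>> servo_tool(steps=[[[0.3,-1.3,0,0,0,0],[0.3,-1.3,-1,0,0,0],[0.3,-1.3,-2,0,0,0],[0.3,-1.3,-2,0,0,0],[0.3,-1.3,-2,0,0,0]]])

```text
t: 26.3
position: [0.527, -0.0285, 0.0875]
tcp_rot: [[-0.97, -0.032, 0.239], [-0.241, 0.128, -0.962], [0.0, -0.991, -0.131]]
force: [0.7, 0.6, -0.2]
finger_gap: 0.137
```

```bash
python3 - <<'E'
from m import *
for _ in range(4):
    st(); cap('side')
E
```

```text
t 26.3 tcp sx,sy [6.9 4. ] z 87.50523107865928 f along -0.38884692225341516 -0.15603533523673194
t 26.35 tcp sx,sy [6.9 4. ] z 87.5347426430872 f along 0.6072715665410156 0.055364700765708375
t 26.4 tcp sx,sy [6.9 4.1] z 87.55854899168494 f along -0.22198360647061519 -0.8743322887623022
t 26.45 tcp sx,sy [6.9 4.1] z 87.592553756097 f along -0.28934180302126 -0.36463228147352356
```

>>> servo_tool(steps=[[[0,0.1,-0.5,0,0,0],[0,0.1,-1,0,0,0],[0,0.1,-1,0,0,0]]])

```text
t: 26.8
position: [0.5271, -0.0283, 0.0869]
tcp_rot: [[-0.97, -0.032, 0.24], [-0.242, 0.128, -0.962], [-0.0, -0.991, -0.131]]
force: [-1.3, 0.0, 4.1]
finger_gap: 0.133
```

```bash
python3 - <<'E'
from m import *
for _ in range(4):
    st(); c=cap('side')
bar(c,'s')
E
```

```text
t 26.8 tcp sx,sy [6.8 4.2] z 86.94813895068906 f along -0.36837347394875253 4.1358241486236045
t 26.85 tcp sx,sy [6.7 4.2] z 86.94539889672212 f along -0.7619543092734846 5.575766151275918
t 26.9 tcp sx,sy [6.8 4.1] z 86.9280549357617 f along -1.6116627021782273 4.722053520513021
t 26.95 tcp sx,sy [6.7 4.2] z 86.93701642619813 f along -0.9192473821913913 5.033271463546871
s white n 168 slope -0.1016 sx range [-113.3   72.5  103.9] sy -1.9141011072398144
  blue front 60 sx [107.7 114.9] z [39.3 55.1]
```

>>> servo_tool(steps=[[[0,0.1,-0.5,0,0,0],[0,0.1,-1,0,0,0],[0,0.1,-1,0,0,0]]])

```text
t: 27.3
position: [0.5272, -0.0283, 0.0868]
tcp_rot: [[-0.97, -0.031, 0.24], [-0.242, 0.127, -0.962], [-0.001, -0.991, -0.131]]
force: [-4.2, 0.0, 13.9]
finger_gap: 0.135
```

```bash
python3 - <<'E'
from m import *
for _ in range(4):
    st(); c=cap('side')
bar(c,'s')
E
```

```text
t 27.3 tcp sx,sy [6.8 4.3] z 86.84201109090156 f along -1.0281698645466506 13.93019007453112
t 27.35 tcp sx,sy [6.8 4.3] z 86.81187509393185 f along -1.922327410583432 13.641333243855264
t 27.4 tcp sx,sy [6.8 4.3] z 86.82926199826237 f along -1.5851938664725131 13.837355714575148
t 27.45 tcp sx,sy [6.7 4.2] z 86.82499528067487 f along -1.541710482433504 13.481784007849152
s white n 170 slope -0.0946 sx range [-133.5   72.6  103.5] sy -2.0175711146963797
  blue front 60 sx [106.9 116.1] z [40.7 55. ]
```

Contact at the expected height: seated, and the beam still tipped. Easing the press off before checking the position.

>>> servo_tool(steps=[[[0,-0.1,0.8,0,0,0],[0,-0.2,1.6,0,0,0],[0,-0.2,1.6,0,0,0]]])

```text
t: 27.8
position: [0.527, -0.0285, 0.087]
tcp_rot: [[-0.97, -0.032, 0.239], [-0.241, 0.128, -0.962], [0.0, -0.991, -0.131]]
force: [0.3, -0.7, -0.0]
finger_gap: 0.135
```

```bash
python3 - <<'E'
from cf import *
D=[]
for _ in range(4):
    st(); c=cap('side'); m,cx,cy,up=clipframe(c)
    t=m&(up>26)&(up<56); u=m&(up>17)&(up<23)&(cx>-8)&(cx<6)
    ft=m&(up>58)&(cx<6)
    D.append([np.median(cx[t]),t.sum(),np.percentile(cx[m],97),np.median(cy[t]),np.percentile(cy[m],2),np.percentile(cy[m],98),np.median(up[u])])
print(np.array(D)); bar(c,'s')
E
python3 ov.py o5
```

```text
t 27.8 tcp sx,sy [6.9 4.1] z 87.01051042880005 f along 0.7561309276781341 -0.025755423928915167
t 27.85 tcp sx,sy [6.9 4. ] z 86.94745675798748 f along -0.08816133128077787 1.356351034880191
t 27.9 tcp sx,sy [6.9 4.1] z 86.97619481386889 f along -0.027939458962063544 0.5463138343073088
t 27.95 tcp sx,sy [6.9 4. ] z 86.98037561606425 f along -1.238167874194204 0.6784050493293374
[[  8.2  42.   10.6  -1.1 -24.1  17.9  18.8]
 [  8.1  42.   10.6  -0.9 -24.1  17.6  18.7]
 [  8.2  41.   10.4  -0.5 -24.3  17.8  18.9]
 [  7.3  43.   10.1  -0.6 -23.9  17.4  19.1]]
s white n 174 slope -0.0662 sx range [-129.8   71.2  103.9] sy -2.6863844780907087
  blue front 60 sx [107.4 115.1] z [39.7 55.1]
t 28.0 tcp sx,sy [6.9 4. ] z 86.9743194262213 f along 0.12628482966631333 1.0343056593245503
tilt 7.55433474266457 roll -0.01555377217975047 yaw -166.03264987483362 gap 0.13159350832736788
mark sx,sy,z 1.9071476199856747 4.030763272481672 49.60153364522175
side white n 169 slope -0.0991 sx range [-119.6   72.8  103.8] sy -2.3620931854698246
  blue front 62 sx [107.4 115. ] z [40.6 55.4]
```

View pics/o5.png

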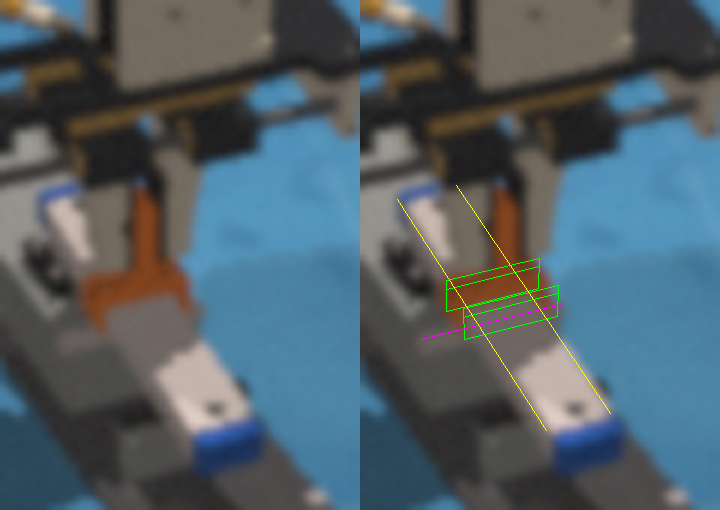

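```bash
python3 - <<'E'
from m import *
acc=[]
for _ in range(2):
    c=cap('side');f=c['frame'].astype(float)
    o=f[...,0]-f[...,2]   # orange-ness
    pts=[]
    for u in range(283,293):
        col=o[208:228,u]; k=np.argmax(col[:6]); hi=np.median(col[2:5]);lo=np.median(col[14:18]);mid=(hi+lo)/2
        j=np.where(col[3:]<mid)[0][0]+3; fr=(col[j-1]-mid)/(col[j-1]-col[j]); v=208+j-1+fr
        p=ray(c,u,v,.0664)*1000; pts.append([u,v,(p[:2]-F)@d,(p[:2]-F)@e])
    acc.append(pts)
A=np.mean(acc,0);print(A);
# beam edges in the side image at known height, lit part: sx=80..100
f=c['frame'].astype(np.float32);g=f.min(-1)
for sx in(75,80,85,90):
    z=50+18/np.cos(.132)-sx*np.tan(.132)
    ys=np.arange(-25,26,1.);W=np.c_[F+sx*d+ys[:,None]*e,np.full(len(ys),z)]/1000
    q=W@c['R'].T+c['t'];u=(c['fx']*q[:,0]/q[:,2]+c['cx']).astype(np.float32);v=(c['fy']*q[:,1]/q[:,2]+c['cy']).astype(np.float32)
    p=cv2.remap(g,u[None],v[None],cv2.INTER_LINEAR)[0]; w=np.where(p>(p.max()+p.min())/2+20)[0]; print(sx,ys[w[0]],ys[w[-1]],p[::3].astype(int))
E
```

```text
[[283.  216.4  12.9 -14.4]
 [284.  215.8  11.  -10.7]
 [285.  215.6  11.3  -7.9]
 [286.  215.2  10.8  -4.8]
 [287.  214.7   9.7  -1.4]
 [288.  214.5   9.6   1.6]
 [289.  214.2   9.7   4.5]
 [290.  214.   10.    7.3]
 [291.  213.8   9.9  10.3]
 [292.  213.5  10.   13.2]]
75 -13.0 17.0 [ 49  64  85 105 137 164 172 172 171 171 171 171 172 167 131  80  73]
80 -13.0 16.0 [ 40  59  86 105 140 172 179 174 172 171 170 172 170 158 118  76  71]
85 -14.0 15.0 [ 39  59  84 108 150 184 184 176 166 161 162 167 169 153 114  76  72]
90 -13.0 15.0 [ 51  65  85 110 151 184 190 176 144 118 128 154 167 155 120  82  75]
```

Rays, depth and the robot frame disagree by a few mm on where the clip is along the beam. I'll release it, back off up the fin, and check from both cameras with the arm clear. There's time to correct it.

>>> servo_tool(steps=[[[0,0,0,0,0,0],[0,0,0,0,0,0],[0,0,0,0,0,0],[0.4,-1.5,12,0,0,0],[1.2,-5,40,0,0,0],[1.5,-5,75,0,0,0],[1.5,-5,110,0,0,0]]], gripper=0.4)

```text
t: 28.85
position: [0.5283, -0.0338, 0.1992]
tcp_rot: [[-0.97, -0.032, 0.239], [-0.241, 0.127, -0.962], [0.0, -0.991, -0.131]]
force: [0.2, -0.3, -0.2]
finger_gap: 0.404
```

>>> servo_tool(steps=[[[0,45,0,0,0,0],[0,90,0,0,0,0],[0,135,0,0,0,0],[0,180,0,0,0,0],[0,225,0,0,0,0],[0,260,0,0,0,0]]])

```text
t: 29.45
position: [0.5284, 0.2288, 0.1984]
tcp_rot: [[-0.97, -0.031, 0.24], [-0.242, 0.128, -0.962], [-0.001, -0.991, -0.132]]
force: [0.2, -0.9, -0.2]
finger_gap: 0.401
```

```bash
python3 - <<'E'
from m import *
st();O=[]
for n in('side','top'):
    c=cap(n,n+'7.png');bar(c,n);a=c['frame'][:,:,::-1]
    O.append(cv2.resize(a[160:250,260:340] if n=='side' else a[200:262,285:375],None,fx=5 if n=='side' else 4.4,fy=5 if n=='side' else 4.4,interpolation=cv2.INTER_CUBIC))
H=max(o.shape[0] for o in O)
cv2.imwrite('pics/p7.png',np.hstack([np.pad(o,((0,H-o.shape[0]),(0,0),(0,0))) for o in O]))
E
```

```text
t 29.45 tcp sx,sy [-242.5   67.6] z 198.41729250007316 f along 0.9631717538865712 -0.20542156916083618
side white n 339 slope -0.134 sx range [-72.2  40.9 102.7] sy -0.3735860936931868
  blue front 60 sx [106.5 115.2] z [39.9 55.1]
  blue rear 1 sx [-84.9 -84.9] z [77.4 77.4]
top white n 491 slope -0.021 sx range [-177.5  -14.1  101.4] sy -0.09023205827125731
  blue front 18 sx [108.  114.3] z [50.  58.4]
  blue rear 18 sx [-82.1 -76.2] z [73.2 84.4]
```

View pics/p7.png

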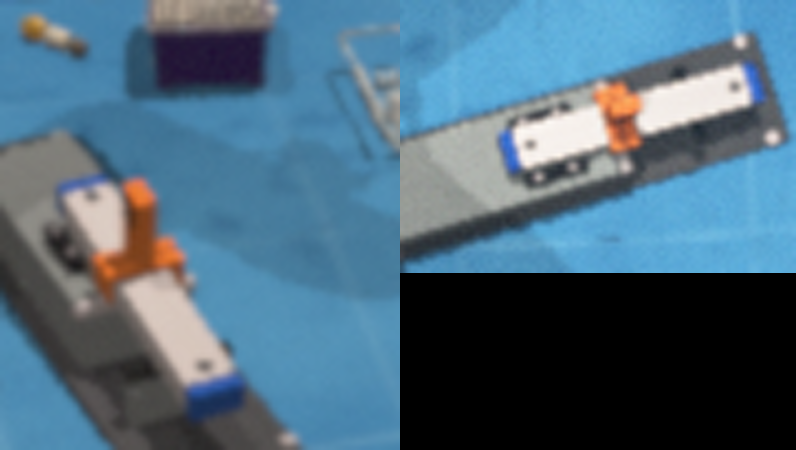

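```bash
cat > pf.py <<'E'
from m import *
import sys
tag=sys.argv[1]
th=.132;S,Cc=np.sin(th),np.cos(th)
def prof(c,img,xs,z,sy):
    W=np.c_[F+xs[:,None]*d+sy*e,np.broadcast_to(z,len(xs))]/1000
    q=W@c['R'].T+c['t'];u=(c['fx']*q[:,0]/q[:,2]+c['cx']).astype(np.float32);v=(c['fy']*q[:,1]/q[:,2]+c['cy']).astype(np.float32)
    return cv2.remap(img,u[None],v[None],cv2.INTER_LINEAR)[0]
xs=np.arange(-30,40,.25)
for n in('side','top'):
    c=cap(n);im=cv2.imread(f'pics/{n}{tag}.png').astype(np.float32);o=im[...,2]-im[...,0]
    def cross(z,sys_,up):
        R=[]
        for sy in sys_:
            p=prof(c,o,xs,z,sy); mid=(p.max()+np.percentile(p,20))/2; k=np.where(p>mid)[0]; R.append(xs[k[-1]] if up else xs[k[0]])
        return np.round(R,1)
    lat=[-16,-14,-12,12,14,16]
    f_=cross(71.4,lat,1); r_=cross(69.3,lat,0)
    print(n,'front top edge -> xm',f_-13.9,'rear at beam -> xm',r_+8.5)
    fb=cross(66.4,[-12,-10,-8,-4,0,4,8,10],1); print(n,'front bottom edge -> xm',fb-13.3)
    rt=cross(74.3,lat,0); print(n,'rear top edge -> xm',rt+7.9)
    g=cv2.cvtColor(cv2.imread(f'pics/{n}0.png'),cv2.COLOR_BGR2GRAY).astype(np.float32)
    g=np.mean([prof(c,g,np.arange(-16,17,1.),50,sy) for sy in(-30,-28,-26,26,28,30)],0); print(n,'strip',g.astype(int))
    # lateral
    ys=np.arange(-40,40,.25)
    for x in(-3,3,9):
        z=50+23/Cc-(x)*S/Cc
        W=np.c_[F+x*d+ys[:,None]*e,np.full(len(ys),z)]/1000
        q=W@c['R'].T+c['t'];u=(c['fx']*q[:,0]/q[:,2]+c['cx']).astype(np.float32);v=(c['fy']*q[:,1]/q[:,2]+c['cy']).astype(np.float32)
        p=cv2.remap(o,u[None],v[None],cv2.INTER_LINEAR)[0];k=np.where(p>(p.max()+np.percentile(p,20))/2)[0];print(n,'lat',x,ys[k[0]],ys[k[-1]])
E
python3 pf.py 7
```

```text
side front top edge -> xm [1.3 0.9 1.1 1.1 1.1 1.1] rear at beam -> xm [ -7.3  -8.5  -9.5 -20.   -4.   -4. ]
side front bottom edge -> xm [-6.3 -6.1 -5.8 -5.8 -6.1 -6.3 -5.5 -5.3]
side rear top edge -> xm [-1.6 -2.6 -2.6  4.1  3.9  2.7]
side strip [136 134 133 132 131 131 130 131 132 135 139 143 147 151 153 154 153 152
 150 146 141 135 129 122 116 111 106 102  98  95  93  93  93]
side lat -3 -21.75 24.75
side lat 3 -22.25 24.25
side lat 9 -23.0 24.25
top front top edge -> xm [0.6 0.6 0.6 9.3 8.3 5.6] rear at beam -> xm [1.5 1.7 2.  3.3 2.7 2.3]
top front bottom edge -> xm [ 1.5  1.2  0.7  0.5  2.7  8.7 10.7 10.9]
top rear top edge -> xm [0.9 0.9 1.1 2.4 1.7 1.4]
top strip [161 161 162 162 163 162 160 158 157 155 154 155 161 170 180 186 186 184
 180 168 151 133 116 100  86  75  70  70  70  71  71  71  72]
top lat -3 -21.75 25.5
top lat 3 -22.0 26.25
top lat 9 -22.25 26.5
```

From the top view the clip is within about 1 mm of the middle of the steel edge, and laterally it is centred on the beam (−22 to +25 mm, with the beam at about +1). One last height check, then I'll hand in.

```bash
python3 - <<'E'
from m import *
c=cap('side');P=cloud(c)*1000;h=cv2.cvtColor(c['frame'],cv2.COLOR_RGB2HSV)
X=P[...,:2]-F;sx=X@d;sy=X@e;z=P[...,2]
m=(h[...,0]>2)&(h[...,0]<18)&(h[...,1]>130)&(abs(sx)<40)&(abs(sy)<40)
t=m&(z>110);print('fin top z',np.percentile(z[m],[95,98]),'sx',np.median(sx[t]),'expected z 116, sx',67*np.sin(.132))
bar(c,'side');st()
r.close_job();print('closed')
E
```

```text
fin top z [116.3 118.3] sx 11.067212343446196 expected z 116, sx 8.818339389728505
side white n 341 slope -0.131 sx range [-72.4  42.2 102.5] sy -0.1654505946764822
  blue front 58 sx [107.3 115.4] z [41.2 55.3]
  blue rear 1 sx [-82.2 -82.2] z [79. 79.]
t 29.7 tcp sx,sy [-240.1   67. ] z 197.69008714143078 f along 1.3730396080342027 -0.44537078416101505
the job is handed in; nothing more can be done
closed
```

The beam is tipped onto the rubber rest with the smaller orange clip astride it above the steel edge, and I handed the job in at 29.7 s.

**Pushing:** I pushed the beam in steps of 2 mm, then 1.5 mm near the end, backing the finger off after each one to look. It tipped on the last 1.5 mm step, and I did not push it after that.

**Placing:** I gripped the clip by its fin, tilted it to match the beam and lowered it until it touched. It took about 14 N of downward press for a moment, because I sent one extra step down before reading the first contact. I eased that off before releasing, and the beam stayed tipped.

**Last checks, with the arm clear:**

| Check | Result |
|---|---|
| Beam tilt | 0.131 rad, front end still down |
| Fin top height | 116 to 118 mm, against 116 mm expected when fully seated |
| Clip across the beam | centred to within about 1 mm |
| Clip along the beam, top camera | about 0.3 mm ahead of the edge |
| Clip along the beam, side camera | −2 to +2 mm, depending on which clip edge is used |

**Disagreements:** While the gripper still held the clip, the side camera put it about 2.6 mm behind the edge, and the robot's own position put it 1.5 to 2 mm ahead. The views after release, above, don't support an error of 2.6 mm. The final depth check put the fin about 2 mm ahead. I trust the top camera most, so the clip should be right to about 2 mm.

I saw no contact with the marker pen, tip boxes, tubes or the larger look-alike clip, but I did not measure their positions again at the end.

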